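# Draw the bottom plate from the stack magazine and stack it on the inclined stand

### The arm

A 6-joint arm with a two-finger parallel gripper is mounted at the origin on the work surface. World frame = base frame: x ahead of the robot, y to its left, z up, the work surface at z = 0. Lengths are in m, angles in rad, forces in N, time in s.
With the tool pointing down it reaches from about 0.35 to 0.85 m from the base axis. Payload 8.1 kg.
Tool frame: the origin (TCP) lies midway between the tips of the shut fingers; the grasp point (between the pads) lies 19 mm behind it; z points along the fingers, y is the direction in which the jaws open and shut (so a half turn about z gives the same grasp; the last joint's range is limited). The gripper opens to 93 mm and grips with 3 to 60 N. Pads are 15 mm wide; open, the fingers measure 128 mm over their backs; the gripper's body (75 mm by 188 mm) begins 65 mm behind the grasp point.
Start: joints at [-1.275, 0.13, 1.488, -0, 1.523, -0.085], TCP at [0.223, -0.557, 0.219] pointing down, gripper open.
Joint ranges: [-2.96, 2.96], [-0.89, 2.26], [0.02, 2.5], [-1.34, 4.48], [0, 2.73], [-2.66, 2.66]. Speed limits (rad/s): [2.39, 2.39, 2.79, 3.14, 3.14, 3.14].

### API

Orientations are given as a rotation vector (axis times angle).
In Python, from plant import robot gives the robot as it stands. The module is installed in compiled form; this text tells all that it offers.
- The arm moves only by the shell command python3 -m pendant 'ROWS' [FORCE]. ROWS is JSON, a list of rows, each an object with "translation": the shift along the tool's x, y, z in mm, a list of three; "twist": the turn, a rotation vector about the tool's x, y, z in rad, a list of three; "grip": the opening, from -1 (shut) to 1 (fully open). A call has exactly 10 rows; each row shifts and turns the pose as measured when the row begins, along the tool's axes as they then stand; what a row does not reach is not made up. A row lasts 1/10 s, in which the tool goes at most 50 mm and 8.59 degrees, less where a joint would pass 70% of its speed; a pose out of reach is approached as far as the arm can. A call is refused whole if a number of a shift passes 50 or a number of a turn 0.15, either way. A call with a gripper value outside its range is refused whole. The fingers move at their own pace and stop on an object; FORCE is the grip in N (left out, the last holds). Time passes only in rows, so rows that do not move let the fingers close, or fill a call up. It gives the time, the measured TCP pose, the force and the opening at its end, in the units of the state.
- robot.read_state(): the state, without advancing time (a new reading comes with each control period).
- robot.read_camera(name): name is "scene" or "side" or "wrist"; returns (picture, depth): 420x560x3 uint8, red, green, blue; 420x560 float32, m along the optical axis (not along the pixel's ray), 0 where there is no reading.
- robot.camera_info(name): a dict with "vertical_fov" (degrees; the focal length in pixels is half the picture's height over the tangent of half this angle, whatever the lens; pixels are square), "cx", "cy" (the principal point, pixels), "cam_to_world" (4x4, takes a point from camera to world coordinates). Camera axes: x right, y up, looking along -z (the intrinsics and any distortion apply to the point x, -y, -z); pixel columns grow to the right and rows downward; lengths in m; the calibration is good to about 2 mm. A picture is of the moment at which its call begins: read the wrist's pose just before it. camera_info takes no time and is no camera call; for the wrist camera it gives the pose at the moment of the call.
- robot.close_job(): hands the job in, once; it reports no verdict.
The state is a dict: "t": time; "q": joint angles; "dq": joint speeds; "joint_torque": joint torques, N m; "tool_pos": TCP position; "orientation": TCP orientation; "force": force on the tool from outside, world axes, zero at the start; "wrist_torque": the same for the moment, N m; "opening": finger opening in m.
Only numpy, scipy, OpenCV 4.12 (cv2) and the standard library are available. Lean on these libraries where they do the work, as an engineer would, in place of code of your own. Each camera call takes 0.05 s, during which the arm holds its last target. There are 200 camera calls.

### The job

Push the magazine's ejector slide fully forward to present the bottom mounting plate, pull that plate straight out through the gate, and lay it (do not drop it) flat and square on the plate already on the inclined stand, with its end against the backstop. Bring the ejector slide fully home again so that the rest of the stack settles flat on the magazine's bed. Leave the other plates where they belong and do not shift the other things on the bench.

Things in the scene. Friction and masses are not known exactly. Their poses are not given: they have to be found in the camera images.
- magazine: Hand-operated stack magazine fixed to the bench: aluminium bed, its top 30 mm above the bench, with four plates lying on one another between grey cheeks, 70.5 mm wide outside. Origin on the bench under the middle of the stack; +y is the out-feed direction, +x across. Cheeks, gate and back wall reach 88 mm above the bench. Foot plate 120 mm wide, 6 mm high, from y = -190 to +60 mm.
- gate (a point): Point on the bed's top, centre line, under the outer face of the gate, at y = +77.5 mm of the magazine. The gate is a 6 mm thick cross wall, 15 mm clear of the bed: one 10 mm plate passes under it, the next is held back. The stack's inner space is 62.5 by 143 mm.
- tongue_end (a point): Centre of the free end of the out-feed tongue, at its top, 122 mm beyond the gate. The tongue is 34 mm wide, its top level with the bed, 30 mm above the bench; a plate on it overhangs it by 13 mm on either side, with nothing but the bench below, so fingers can take it by its long sides from above.
- ejector (a joint): Ejector slide, in m: 0 = fully home, 0.075 = fully forward (hard stops); moves along the magazine's +y and stays where left (2 N friction, 8 to 13 N pushing a plate). Its 7 mm blade passes under the back wall and pushes only the bottom plate, met at about 0.012; fully forward, the plate stands about 55 mm out of the gate. Until it is home the back of the remaining stack rests on it.
- ejector_knob (a point): Top centre of the ejector's upright black round knob, 25 mm in diameter, 32 mm tall, its top 77.5 mm above the bench, on the magazine's centre line; at joint 0 at y = -185 mm of the magazine. It stands on the blade (top 37.5 mm above the bench) on a thinner post. Grip it from above or push it.
- plate1: The bottom plate of the magazine's stack, the one to draw. Flat aluminium mounting plate, 140 mm (x) by 60 mm (y) by 10 mm, about 0.18 kg; origin at the centre of its underside, z up. Its length lies along the magazine's y axis. All five plates are alike.
- plate2: The plate lying on plate1 in the magazine at the start: same plate, same axes.
- plate3: The plate lying on plate2 in the magazine: same plate, same axes.
- plate4: The top plate in the magazine: same plate, same axes.
- deck: Grey sheet of the fixed inclined stand, 168 mm long, 100 mm wide, sloping down 20 degrees along its x axis to the backstop, a lip 45 mm high square to it. Origin on its top face at the foot of the backstop, midway across, 40 mm above the bench; z square to the sheet. A plate against the backstop has its origin at x = -70 mm. No side walls; a plate does not slide down by itself.
- plate5: The plate already lying on the stand, its end against the backstop: same plate, its length along the slope.
- screwdriver: Bystander: screwdriver with a black handle, 190 mm long, lying on the bench beside the magazine on the robot's side; origin under the middle of its length.
- hexkeys: Bystander: folding hex key set, green holder 100 by 20 by 24 mm, lying near the stand; origin under its centre.
- cap: Bystander: red protective cap, 54 mm in diameter, 30 mm high, beyond the out-feed tongue; origin under its centre.
- dial: Bystander: black dial knob, 50 mm in diameter, 26 mm high, beyond the magazine; origin under its centre.
- notepad: Bystander: white spiral notepad, 148 by 210 by 10 mm, at the right, nearer the robot than the magazine; origin under its centre.
- trunking: Bystander: length of grey plastic trunking, 240 mm (its own y) by 30 by 22 mm, lying at the right, pointing away from the robot; origin under its centre.
- bottle: Bystander: green drink bottle, 64 mm in diameter, 200 mm tall, standing at the right; origin under its centre.
Not all that is in view belongs to the job. What is shaped like the plate5 but red is not meant. Leave any turquoise look-alike of the plate4 alone.

How it is judged:
By the outcome, as a careful person would: the job done as asked, in the order asked, and still so for the second after the job is handed in, with the robot touching nothing.
It also fails if it takes over 64 s, if anything falls off the work surface, if the arm or the gripper's body presses on something with over 40 N, if the wrist force passes 120 N, or if a joint passes its speed limit or range.

## Working session

There is one attempt and no reset: what is moved stays moved. The work goes in short steps, Python scripts to look and compute and a shell command to move; the robot and the scene stay as the last step left them, time stands still between calls to the robot, and variables do not carry over. Pictures are saved under pics/ and viewed, about 8 in all and at most 12, crops included, and the job is handed in when it is done.

```bash
mkdir -p pics
cat > h.py <<'E'
import numpy as np, cv2
from plant import robot
from scipy.spatial.transform import Rotation as R
def cam(n):
    i=robot.camera_info(n); im,d=robot.read_camera(n); return im,d,i
def save(n,im): cv2.imwrite('pics/'+n,im[:,:,::-1])
def f(i): return 210/np.tan(np.radians(i['vertical_fov'])/2)
def pts(d,i):
    v,u=np.mgrid[:420,:560]; F=f(i)
    P=np.stack([(u-i['cx'])/F*d,-(v-i['cy'])/F*d,-d],-1)
    T=np.array(i['cam_to_world']); return P@T[:3,:3].T+T[:3,3]
E
python3 - <<'E'
from h import *
for n in ['scene','side']:
    im,d,i=cam(n); save(n+'0.png',im); np.savez(n+'0.npz',im=im,d=d,P=pts(d,i)); print(n,i)
print(robot.read_state())
E
```

```text
scene {'vertical_fov': 51.43422191597076, 'cx': 283.9462875709298, 'cy': 210.64399556227673, 'cam_to_world': array([[ 0.31647775, -0.70362393,  0.63620375,  1.29928017],
       [ 0.94853064,  0.22662388, -0.22120407, -0.28887715],
       [ 0.01146551,  0.67346491,  0.73913027,  0.94269651],
       [ 0.        ,  0.        ,  0.        ,  1.        ]])}
side {'vertical_fov': 52.88325981446629, 'cx': 280.0452601770087, 'cy': 213.66491221276686, 'cam_to_world': array([[-0.93941618,  0.1613975 , -0.30240385,  0.15086064],
       [-0.34269477, -0.46173793,  0.81814325,  1.05170423],
       [-0.00758505,  0.87220923,  0.48907416,  0.74401948],
       [ 0.        ,  0.        ,  0.        ,  1.        ]])}
{'t': 0.1, 'q': array([-1.27539863e+00,  1.31059214e-01,  1.48916844e+00,  7.03379543e-06,
        1.52302886e+00, -8.53953693e-02]), 'dq': array([-0.00128102, -0.00060429, -0.00179055, -0.00080906, -0.00138456,
        0.00091992]), 'joint_torque': array([ 1.02361450e-03, -5.61341965e+01, -4.93097484e+01,  7.70899700e-02,
        2.91054882e-02, -7.11122561e-05]), 'tool_pos': array([ 0.22286753, -0.55651107,  0.21770922]), 'orientation': array([-3.08319636e+00, -5.94227177e-01,  2.62810738e-04]), 'force': array([-0.4839614 ,  0.3288538 ,  0.13528279]), 'wrist_torque': array([-0.02868814, -0.01417158,  0.02479672]), 'opening': 0.09284984780738004}
```

View pics/scene0.png

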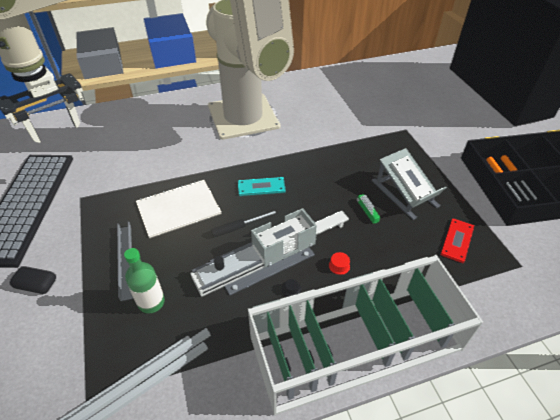

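View pics/side0.png

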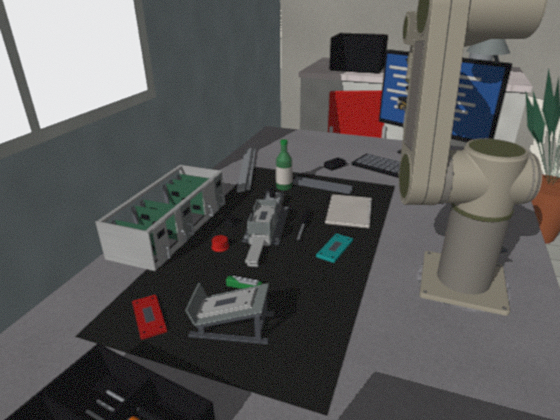

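The scene view shows the knob at (219,262), the stack at (285,235), the tongue end at (343,218), the stand with plate5 at (412,178), the cap at (340,263) and the hex keys at (369,208). Next I'll get 3D points from depth.

Run:
```python
from h import *
z=np.load('scene0.npz'); P=z['P'];im=z['im']
def reg(n,u0,u1,v0,v1,lo,hi,P=P):
    Q=P[v0:v1,u0:u1].reshape(-1,3); Q=Q[(Q[:,2]>lo)&(Q[:,2]<hi)&np.isfinite(Q[:,2])]
    print(n,len(Q)); 
    if len(Q)>5:
        print(' mean',Q.mean(0).round(4),'med',np.median(Q,0).round(4))
        r=cv2.minAreaRect((Q[:,:2]*1000).astype(np.float32)); print(' rect',np.round(r[0],1),np.round(r[1],1),round(r[2],1))
    return Q
print('bench',P[300:310,350:352,2].ravel()[:4],P[250,110:120].round(3)[::5])
reg('knobtop',205,235,245,275,.073,.085)
reg('cheeks',245,325,200,270,.083,.095)
reg('stack',245,325,200,270,.064,.074)
reg('tongue',300,355,205,245,.024,.036)
Q=reg('stand',370,450,140,215,.045,.2)
z2=np.load('side0.npz'); P2=z2['P']
reg('S knobtop',240,300,180,270,.073,.081,P2)
reg('S cheeks',240,300,180,270,.083,.095,P2)
reg('S stack',240,300,180,270,.064,.074,P2)
reg('S tongue',240,290,220,270,.024,.036,P2)
for n,I,u0,u1,v0,v1 in [('a','scene0',180,360,190,310),('b','scene0',360,460,130,230)]:
    c=cv2.resize(im[v0:v1,u0:u1],None,fx=4,fy=4,interpolation=cv2.INTER_CUBIC); save('c'+n+'.png',c)
c=np.hstack([cv2.resize(im[190:310,180:360],(540,360)),cv2.resize(im[130:230,360:435],(260,347))[:360] if 0 else np.pad(cv2.resize(im[140:220,370:450],(260,260)),((0,100),(0,0),(0,0)))])
save('crop1.png',c)
```

```text
bench [0.03817754 0.03824009 0.03430249 0.02994602] [[ 0.481 -0.497  0.001]
 [ 0.486 -0.484  0.002]]
knobtop 63
 mean [ 0.657  -0.2343  0.0768] med [ 0.6569 -0.2344  0.0768]
 rect [ 656.4 -234. ] [23.  21.7] 23.7
cheeks 301
 mean [ 0.6201 -0.0544  0.0871] med [ 0.6201 -0.0714  0.0873]
 rect [617.8 -53. ] [ 74.8 156.2] 12.0
stack 1010
 mean [ 0.6172 -0.0526  0.07  ] med [ 0.6167 -0.052   0.0701]
 rect [619.4 -53.6] [ 72.4 154. ] 11.9
tongue 379
 mean [0.5936 0.0881 0.0299] med [0.5917 0.0902 0.03  ]
 rect [600.6  61.2] [ 46.6 168.4] 20.7
stand 1707
 mean [0.5327 0.3567 0.0737] med [0.5327 0.3548 0.074 ]
 rect [536.  365.8] [178.9 106.6] 12.6
S knobtop 138
 mean [ 0.6195 -0.0669  0.0767] med [ 0.6203 -0.0795  0.0766]
 rect [ 627.3 -103.7] [ 70.7 274. ] 11.9
S cheeks 134
 mean [ 0.6149 -0.0439  0.0865] med [ 0.6162 -0.0209  0.0866]
 rect [616.3 -50. ] [ 70.8 162.9] 11.7
S stack 418
 mean [ 0.6194 -0.0591  0.0694] med [ 0.6199 -0.06    0.0694]
 rect [ 626.8 -100.8] [ 71.  270.7] 12.0
S tongue 388
 mean [0.5898 0.0682 0.0294] med [0.5878 0.0675 0.0294]
 rect [599.1  27. ] [ 67.5 246.3] 9.7
```

View pics/crop1.png

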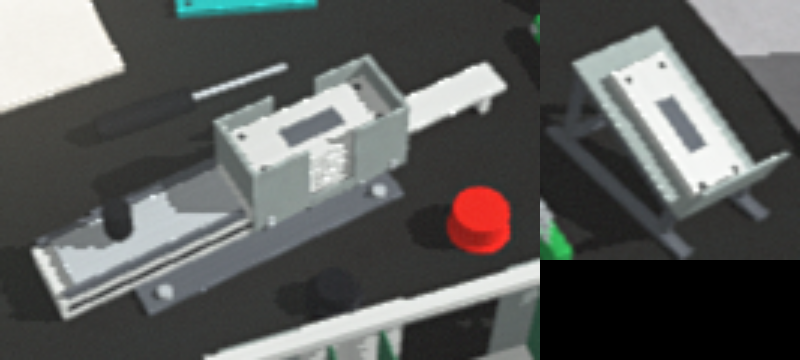

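The crop shows the stack open at the top between its cheeks, the knob post on the bed, and plate5 with the deck falling toward the lip at the lower right. Magazine yaw comes out near 12°. I'll fit the deck next, then the bystanders.

```bash
cat >> h.py <<'E'
def plate5(im,P,u0,u1,v0,v1):
    S=P[v0:v1,u0:u1]; I=im[v0:v1,u0:u1].astype(int)
    Q=S.reshape(-1,3); ok=(Q[:,2]>.045)&(Q[:,2]<.14); 
    g=np.random.default_rng(0); best=0
    A=Q[ok]
    for _ in range(600):  # ransac plane with ~20deg tilt
        a=A[g.choice(len(A),3,False)]; n=np.cross(a[1]-a[0],a[2]-a[0]); l=np.linalg.norm(n)
        if l<1e-5: continue
        n/=l; n*=np.sign(n[2])
        if abs(np.degrees(np.arccos(n[2]))-20)>6: continue
        m=abs((A-a[0])@n)<.002
        if m.sum()>best: best=m.sum(); B=A[m]
    c=B.mean(0); n=np.linalg.svd(B-c)[2][2]; n*=np.sign(n[2])
    down=np.array([n[0],n[1],0]); down/=np.linalg.norm(down); x=down-n*(n@down); x/=np.linalg.norm(x); y=np.cross(n,x)
    print('plane n',n.round(4),'tilt',np.degrees(np.arccos(n[2])).round(2),'down az',np.degrees(np.arctan2(x[1],x[0])).round(2),'n in',len(B))
    L=np.stack([(B-c)@x,(B-c)@y],1); r=cv2.minAreaRect((L*1000).astype(np.float32))
    print(' rect',np.round(r,2) if 0 else r,'ctr',(c+x*r[0][0]/1000+y*r[0][1]/1000).round(4)); return c,n,x,y,A
E
python3 - <<'E'
from h import *
for k,b in [('scene0',(370,450,140,220)),('side0',(185,275,275,345))]:
    z=np.load(k+'.npz'); c,n,x,y,A=plate5(z['im'],z['P'],*b)
    h=(A-c)@n; print(np.histogram(h,bins=np.arange(-.03,.05,.004)))
    for lo,hi,nm in [(-.013,-.007,'below'),(.007,.013,'above'),(.02,.05,'lip')]:
        m=(h>lo)&(h<hi)
        if m.sum()>20:
            L=np.stack([(A[m]-c)@x,(A[m]-c)@y],1); print(nm,m.sum(),cv2.minAreaRect((L*1000).astype(np.float32)),np.percentile(L,[1,50,99],axis=0).round(4).tolist())
z=np.load('scene0.npz');P=z['P']
for nm,(u,v) in dict(bottletop=(131,256),bottle=(147,290),cap=(340,257),hex=(369,205),trk=(124,262),drv=(240,222),dial=(292,285),rack1=(250,310),rack2=(436,258)).items(): print(nm,P[v,u].round(3))
E
```

```text
plane n [0.3406 0.0501 0.9389] tilt 20.14 down az 8.37 n in 531
 rect ((4.940982818603516, -4.586032867431641), (145.3788604736328, 92.27249145507812), 5.616607666015625) ctr [0.546  0.3632 0.0723]
(array([  6,   7,  31,  45, 255, 358, 182, 529, 162,  12,   7,   8,  12,
         9,  11,  13,  30,   6,   0]), array([-0.03 , -0.026, -0.022, -0.018, -0.014, -0.01 , -0.006, -0.002,
        0.002,  0.006,  0.01 ,  0.014,  0.018,  0.022,  0.026,  0.03 ,
        0.034,  0.038,  0.042,  0.046]))
below 537 ((-18.52227783203125, -2.023082733154297), (155.18809509277344, 102.04117584228516), 4.185372829437256) [[-0.0955, -0.0546], [-0.0373, -0.0303], [0.0571, 0.0495]]
lip 75 ((74.1092300415039, 4.088417053222656), (4.99150276184082, 101.7581558227539), 4.258442401885986) [[0.0696, -0.046], [0.0753, 0.0009], [0.0796, 0.0548]]
plane n [0.334  0.0748 0.9396] tilt 20.02 down az 12.62 n in 848
 rect ((0.1438446044921875, -3.757793426513672), (143.4001922607422, 99.62774658203125), 0.15238319337368011) ctr [0.5428 0.3699 0.0731]
(array([ 11,  28,  70,  57, 364, 448, 109, 852,  58,  33,  38,  36,  40,
[... 278 characters left out ...]
(103.79839324951172, 157.45114135742188), 89.50126647949219) [[-0.0981, -0.0532], [-0.0557, 0.0276], [0.0531, 0.0478]]
above 57 ((69.88075256347656, -2.6938209533691406), (100.16142272949219, 5.338831901550293), 88.2727279663086) [[0.0682, -0.0502], [0.0704, 0.0027], [0.0733, 0.0471]]
lip 173 ((71.50579071044922, -2.1136932373046875), (100.08969116210938, 7.068701267242432), 89.79869842529297) [[0.0682, -0.0509], [0.0705, 0.0018], [0.0743, 0.0465]]
bottletop [ 0.685 -0.412  0.201]
bottle [ 0.704 -0.404  0.096]
cap [0.713 0.07  0.031]
hex [0.563 0.227 0.024]
trk [ 0.534 -0.464  0.002]
drv [ 0.508 -0.143  0.02 ]
dial [ 0.752 -0.074  0.027]
rack1 [ 0.844 -0.202  0.131]
rack2 [0.849 0.239 0.134]
```

```bash
cat >> h.py <<'E'
MO=np.array([.6178,-.053,0]); MY=np.radians(12.05)
mx=np.array([np.cos(MY),np.sin(MY),0]); my=np.array([-np.sin(MY),np.cos(MY),0])
def mag(x,y,z): return MO+mx*x+my*y+np.array([0,0,z])
def down(psi):
    p=np.radians(psi); return np.array([[np.cos(p),np.sin(p),0],[np.sin(p),-np.cos(p),0],[0,0,-1]])
def plan(pos,Rt,N,s=None):
    s=s or robot.read_state(); R0=R.from_rotvec(s['orientation']).as_matrix()
    rel=R.from_matrix(R0.T@Rt).as_rotvec(); d=R0.T@(np.array(pos)-s['tool_pos'])
    r=R.from_rotvec(rel/N); M=sum(np.linalg.matrix_power(r.as_matrix(),k) for k in range(N))
    print('t',round(s['t'],2),'pos',s['tool_pos'].round(4),'F',s['force'].round(1),'open',round(s['opening'],4))
    print('N',N,'shift mm',(np.linalg.solve(M,d)*1000).round(1),'twist',(rel/N).round(4),'| total d',(d*1000).round(1),'rot',rel.round(4))
E
python3 -c "
from h import *
plan(mag(0,-185,0)*1 if 0 else mag(0,-.185,.15),down(102),20)
print(mag(0,-.185,0))"
```

```text
t 0.1 pos [ 0.2229 -0.5565  0.2177] F [-0.5  0.3  0.1] open 0.0928
N 20 shift mm [27.  11.6  3.4] twist [-0.0001 -0.0001 -0.07  ] | total d [ 522.4 -138.2   68. ] rot [-1.3000e-03 -1.3000e-03 -1.3994e+00]
[ 0.65642156 -0.23392367  0.        ]
```

```bash
python3 -m pendant '[{"translation":[46,-12,0],"twist":[0,0,0],"grip":1},{"translation":[46,-12,0],"twist":[0,0,0],"grip":1},{"translation":[46,-12,0],"twist":[0,0,0],"grip":1},{"translation":[46,-12,0],"twist":[0,0,0],"grip":1},{"translation":[46,-12,0],"twist":[0,0,0],"grip":1},{"translation":[46,-12,0],"twist":[0,0,0],"grip":1},{"translation":[46,-12,0],"twist":[0,0,0],"grip":1},{"translation":[46,-12,0],"twist":[0,0,0],"grip":1},{"translation":[46,-12,0],"twist":[0,0,0],"grip":1},{"translation":[46,-12,0],"twist":[0,0,0],"grip":1}]' 40
python3 -c "
from h import *
plan(mag(0,-.185,.15),down(102),10)"
```

```text
t: 1.1
tool_pos: [0.6127, -0.2675, 0.2117]
orientation: [-3.081, -0.574, 0.009]
force: [1.0, -0.6, 0.6]
opening: 0.0929
t 1.1 pos [ 0.6127 -0.2675  0.2117] F [ 1.  -0.6  0.6] open 0.0929
N 10 shift mm [5.6 2.1 6.2] twist [-0.001  -0.0002 -0.1412] | total d [ 53.2 -15.   61.6] rot [-0.01   -0.0019 -1.4116]
```

```bash
python3 -m pendant '[{"translation":[6,2,6],"twist":[-0.001,0,-0.145],"grip":1},{"translation":[6,2,6],"twist":[-0.001,0,-0.145],"grip":1},{"translation":[6,2,6],"twist":[-0.001,0,-0.145],"grip":1},{"translation":[6,2,6],"twist":[-0.001,0,-0.145],"grip":1},{"translation":[6,2,6],"twist":[-0.001,0,-0.145],"grip":1},{"translation":[6,2,6],"twist":[-0.001,0,-0.145],"grip":1},{"translation":[6,2,6],"twist":[-0.001,0,-0.145],"grip":1},{"translation":[6,2,6],"twist":[-0.001,0,-0.145],"grip":1},{"translation":[6,2,6],"twist":[-0.001,0,-0.145],"grip":1},{"translation":[6,2,6],"twist":[-0.001,0,-0.145],"grip":1}]'
python3 - <<'E'
from h import *
plan(mag(0,-.185,.047),down(102),10)
im,d,i=cam('wrist'); save('w1.png',im); P=pts(d,i)
z=P[...,2]; m=(z>.070)&(z<.083)
n,l,st,ce=cv2.connectedComponentsWithStats(m.astype(np.uint8))
for k in range(1,n):
    if st[k,4]>200: print(st[k],P[l==k].mean(0).round(4),np.array(cv2.minEnclosingCircle((P[l==k][:,:2]*1000).astype(np.float32))[0]))
E
```

```text
t: 2.1
tool_pos: [0.6601, -0.2189, 0.1415]
orientation: [-1.861, -2.518, -0.003]
force: [0.6, 0.7, 0.3]
opening: 0.0928
t 2.1 pos [ 0.6601 -0.2189  0.1415] F [0.6 0.7 0.3] open 0.0928
N 10 shift mm [-1.4 -0.7  9.4] twist [-0.0005 -0.0009  0.0088] | total d [-14.2  -7.4  94.5] rot [-0.0054 -0.0093  0.0882]
[ 244    0   89   89 6430] [ 0.6268 -0.0909  0.0711] [626.03009033 -90.85980988]
[234  90  95  12 206] [ 0.6334 -0.1283  0.0767] [ 633.93591309 -128.01954651]
[ 484  101   76  155 1973] [ 0.8378 -0.134   0.0764] [ 837.09240723 -132.62950134]
[255 217  30  30 674] [ 0.6557 -0.2316  0.0777] [ 656.15234375 -233.20831299]
```

View pics/w1.png

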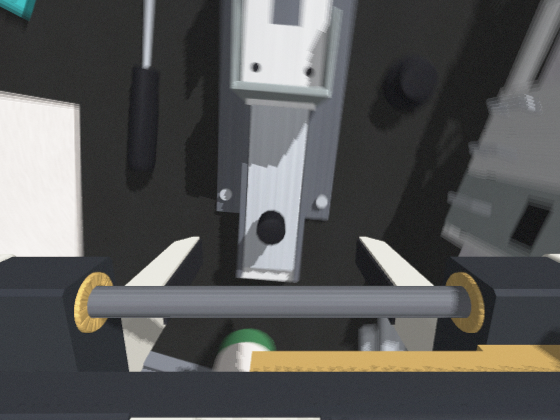

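The wrist view shows the knob at (270,228) between the open fingers, with the screwdriver handle clear on the left. The knob's position, (656, −233) mm, agrees with the scene estimate.

```bash
python3 -m pendant '[{"translation":[-3,-1.5,8],"twist":[0,0,0.02],"grip":1},{"translation":[-3,-1.5,12],"twist":[0,0,0.02],"grip":1},{"translation":[-3,-1.5,12],"twist":[0,0,0.02],"grip":1},{"translation":[-3,-1.5,12],"twist":[0,0,0.02],"grip":1},{"translation":[-1,-1,12],"twist":[0,0,0.01],"grip":1},{"translation":[0,0,12],"twist":[0,0,0],"grip":1},{"translation":[0,0,11],"twist":[0,0,0],"grip":1},{"translation":[0,0,8],"twist":[0,0,0],"grip":1},{"translation":[0,0,4],"twist":[0,0,0],"grip":1},{"translation":[0,0,0],"twist":[0,0,0],"grip":1}]'
python3 -c "
from h import *
plan(mag(0,-.185,.047),down(102),10)"
```

```text
t: 3.15
tool_pos: [0.6525, -0.2329, 0.0378]
orientation: [-1.984, -2.413, 0.001]
force: [0.1, -0.4, 0.5]
opening: 0.093
t 3.15 pos [ 0.6525 -0.2329  0.0378] F [ 0.1 -0.4  0.5] open 0.093
N 10 shift mm [-0.2  0.4 -0.9] twist [-0.0012 -0.0013 -0.0015] | total d [-1.6  3.5 -9.3] rot [-0.0117 -0.0131 -0.0148]
```

```bash
python3 -m pendant '[{"translation":[-1,2,-5],"twist":[-0.006,-0.006,-0.007],"grip":1},{"translation":[0,1,-4],"twist":[-0.006,-0.006,-0.007],"grip":1},{"translation":[0,0,0],"twist":[0,0,0],"grip":-0.6},{"translation":[0,0,0],"twist":[0,0,0],"grip":-1},{"translation":[0,0,0],"twist":[0,0,0],"grip":-1},{"translation":[0,0,0],"twist":[0,0,0],"grip":-1},{"translation":[0,0,0],"twist":[0,0,0],"grip":-1},{"translation":[0,0,0],"twist":[0,0,0],"grip":-1},{"translation":[0,0,0],"twist":[0,0,0],"grip":-1},{"translation":[0,0,0],"twist":[0,0,0],"grip":-1}]' 40
python3 -c "
from h import *
plan(mag(0,-.110,.047),down(102),10)"
```

```text
t: 4.15
tool_pos: [0.6582, -0.234, 0.0511]
orientation: [1.972, 2.438, 0.004]
force: [-0.7, -0.1, -0.3]
opening: 0.0335
t 4.15 pos [ 0.6582 -0.234   0.0511] F [-0.7 -0.1 -0.3] open 0.0335
N 10 shift mm [ 7.5 -0.2  0.4] twist [0.0006 0.0003 0.0001] | total d [75.4 -1.7  3.8] rot [0.0056 0.003  0.0011]
```

```bash
python3 -m pendant '[{"translation":[0,0,1],"twist":[0,0,0],"grip":-1},{"translation":[0,0,1],"twist":[0,0,0],"grip":-1},{"translation":[0,0,0],"twist":[0,0,0],"grip":-1},{"translation":[6,0,0],"twist":[0,0,0],"grip":-1},{"translation":[10,0,0],"twist":[0,0,0],"grip":-1},{"translation":[10,0,0],"twist":[0,0,0],"grip":-1},{"translation":[10,0,0],"twist":[0,0,0],"grip":-1},{"translation":[10,0,0],"twist":[0,0,0],"grip":-1},{"translation":[8,0,0],"twist":[0,0,0],"grip":-1},{"translation":[6,0,0],"twist":[0,0,0],"grip":-1}]' 40
python3 -c "
from h import *
plan(mag(0,-.110,.047),down(102),10)"
```

```text
t: 5.15
tool_pos: [0.6453, -0.1808, 0.0502]
orientation: [1.968, 2.425, -0.011]
force: [2.6, -7.8, -3.0]
opening: 0.0243
t 5.15 pos [ 0.6453 -0.1808  0.0502] F [ 2.6 -7.8 -3. ] open 0.0243
N 10 shift mm [ 2.1 -0.   0.3] twist [ 0.0006  0.0018 -0.0002] | total d [20.8 -0.3  2.8] rot [ 0.0062  0.0185 -0.002 ]
```

```bash
python3 -m pendant '[{"translation":[6,0,0],"twist":[0,0,0],"grip":-1},{"translation":[6,0,0],"twist":[0,0,0],"grip":-1},{"translation":[5,0,0],"twist":[0,0,0],"grip":-1},{"translation":[4,0,0],"twist":[0,0,0],"grip":-1},{"translation":[4,0,0],"twist":[0,0,0],"grip":-1},{"translation":[3,0,0],"twist":[0,0,0],"grip":-1},{"translation":[3,0,0],"twist":[0,0,0],"grip":-1},{"translation":[3,0,0],"twist":[0,0,0],"grip":-1},{"translation":[3,0,0],"twist":[0,0,0],"grip":-1},{"translation":[3,0,0],"twist":[0,0,0],"grip":-1}]'
python3 -c "
from h import *
plan(mag(0,-.110,.047),down(102),10)"
```

```text
t: 6.15
tool_pos: [0.6411, -0.1596, 0.0506]
orientation: [1.951, 2.391, -0.038]
force: [5.8, -13.3, -6.0]
opening: 0.0243
t 6.15 pos [ 0.6411 -0.1596  0.0506] F [  5.8 -13.3  -6. ] open 0.0243
N 10 shift mm [-0.1 -0.1  0.4] twist [ 0.0016  0.0058 -0.0007] | total d [-0.7 -0.6  3.6] rot [ 0.0156  0.0583 -0.0075]
```

```bash
python3 -m pendant '[{"translation":[4,0,0],"twist":[0.003,0.012,0],"grip":-1},{"translation":[4,0,0],"twist":[0.003,0.012,0],"grip":-1},{"translation":[5,0,0],"twist":[0.003,0.012,0],"grip":-1},{"translation":[5,0,0],"twist":[0.003,0.012,0],"grip":-1},{"translation":[5,0,0],"twist":[0.003,0.012,0],"grip":-1},{"translation":[5,0,0],"twist":[0,0.01,0],"grip":-1},{"translation":[5,0,0],"twist":[0,0.01,0],"grip":-1},{"translation":[5,0,0],"twist":[0,0.01,0],"grip":-1},{"translation":[5,0,0],"twist":[0,0.01,0],"grip":-1},{"translation":[5,0,0],"twist":[0,0.01,0],"grip":-1}]'
python3 -c "
from h import *
plan(mag(0,-.110,.047),down(102),10)"
```

```text
t: 7.15
tool_pos: [0.641, -0.1589, 0.0506]
orientation: [1.98, 2.398, -0.004]
force: [9.4, -21.7, -9.5]
opening: 0.0243
t 7.15 pos [ 0.641  -0.1589  0.0506] F [  9.4 -21.7  -9.5] open 0.0243
N 10 shift mm [-0.2 -0.1  0.4] twist [ 0.0018  0.0026 -0.0019] | total d [-1.5 -0.6  3.6] rot [ 0.0181  0.0265 -0.0193]
```

Against the hard stop: the force rises with no motion, and travel is about 75 mm. I'll release, lift, and go over to the gate.

```bash
python3 -m pendant '[{"translation":[-0.5,0,0],"twist":[0,0,0],"grip":1},{"translation":[0,0,0],"twist":[0,0,0],"grip":1},{"translation":[0,0,0],"twist":[0,0,0],"grip":1},{"translation":[0,0,-15],"twist":[0,0,0],"grip":1},{"translation":[0,0,-25],"twist":[0,0,0],"grip":1},{"translation":[0,0,-25],"twist":[0,0,0],"grip":1},{"translation":[0,0,-20],"twist":[0,0,0],"grip":1},{"translation":[20,0,-10],"twist":[0,0,0],"grip":1},{"translation":[40,0,0],"twist":[0,0,0],"grip":1},{"translation":[40,0,0],"twist":[0,0,0],"grip":1}]'
python3 -c "
from h import *
plan(mag(0,.112,.14),down(102),5)"
```

```text
t: 8.15
tool_pos: [0.6193, -0.0558, 0.1537]
orientation: [1.983, 2.394, 0.0]
force: [0.1, 0.4, -0.4]
opening: 0.0922
t 8.15 pos [ 0.6193 -0.0558  0.1537] F [ 0.1  0.4 -0.4] open 0.0922
N 5 shift mm [23.  -0.5  2.4] twist [ 0.0042  0.0051 -0.0045] | total d [115.3  -3.8  10.7] rot [ 0.0208  0.0255 -0.0224]
```

Run:
```python
from h import *
im,d,i=cam('wrist'); save('w2.png',im); P=pts(d,i)
Q=P.reshape(-1,3)-MO; a=Q@mx; b=Q@my; z=P.reshape(-1,3)[:,2]
for lo,hi,nm in [(.036,.045,'plate'),(.026,.034,'tongue')]:
    m=(z>lo)&(z<hi)&(b>.085)&(abs(a)<.06)&(b<.25)
    if m.sum()>50: print(nm,m.sum(),np.percentile(a[m],[.5,99.5]).round(4),np.percentile(b[m],[.5,99.5]).round(4),z[m].mean().round(4),cv2.minAreaRect(np.stack([a[m],b[m]],1).astype(np.float32)*1000))
plan(mag(0,.112,.14),down(102),5)
```

```text
plate 4140 [-0.0282  0.0307] [0.0852 0.1333] 0.041 ((1.1679821014404297, 109.52407836914062), (49.01052474975586, 59.670570373535156), 89.94709014892578)
tongue 1765 [-0.0151  0.018 ] [0.1359 0.17  ] 0.031 ((1.3077621459960938, 153.0103759765625), (34.8544921875, 33.26978302001953), 89.3460693359375)
t 8.2 pos [ 0.6187 -0.0496  0.1539] F [ 2.5  3.9 -0.2] open 0.0927
N 5 shift mm [21.8 -0.6  2.5] twist [ 0.0042  0.0045 -0.0038] | total d [109.1  -4.   11.4] rot [ 0.0212  0.0223 -0.019 ]
```

View pics/w2.png

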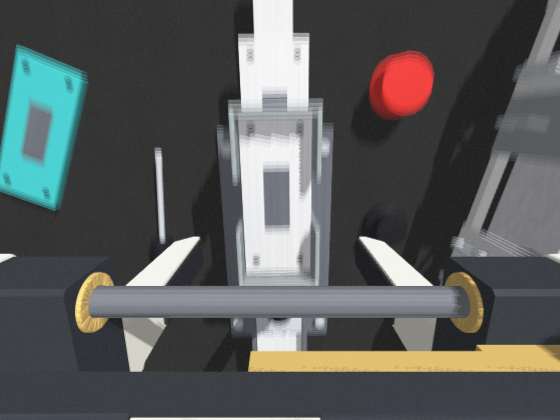

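The picture shows the plate standing out of the gate, its end at (275,35) on the tongue and square to it. The cap (402,85) and the screwdriver are clear. The plate's end is at y = 133 mm, as expected.

```bash
python3 -m pendant '[{"translation":[28,-1,3],"twist":[0.004,0.005,-0.004],"grip":1},{"translation":[28,-1,3],"twist":[0.004,0.005,-0.004],"grip":1},{"translation":[25,-1,3],"twist":[0.004,0.005,-0.004],"grip":1},{"translation":[16,0,3],"twist":[0.004,0.004,-0.004],"grip":1},{"translation":[8,0,6],"twist":[0,0,0],"grip":1},{"translation":[3,0,10],"twist":[0,0,0],"grip":1},{"translation":[0,0,12],"twist":[0,0,0],"grip":1},{"translation":[0,0,12],"twist":[0,0,0],"grip":1},{"translation":[0,0,10],"twist":[0,0,0],"grip":1},{"translation":[0,0,4],"twist":[0,0,0],"grip":1}]'
python3 -c "
from h import *
plan(mag(0.001,.112,.025),down(102.05),10)"
```

```text
t: 9.2
tool_pos: [0.5952, 0.0617, 0.0884]
orientation: [1.968, 2.436, 0.009]
force: [0.3, -0.9, -0.1]
opening: 0.0928
t 9.2 pos [0.5952 0.0617 0.0884] F [ 0.3 -0.9 -0.1] open 0.0928
N 10 shift mm [-0.5 -0.1  6.3] twist [0.0011 0.0004 0.0002] | total d [-4.7 -1.5 63.4] rot [0.0108 0.0041 0.0016]
```

```bash
python3 -m pendant '[{"translation":[-1,-0.5,8],"twist":[0.002,0,0],"grip":1},{"translation":[-1,-0.5,12],"twist":[0.002,0,0],"grip":1},{"translation":[-1,-0.5,12],"twist":[0.002,0,0],"grip":1},{"translation":[-1,0,10],"twist":[0.002,0,0],"grip":1},{"translation":[-1,0,8],"twist":[0.002,0,0],"grip":1},{"translation":[0,0,4],"twist":[0,0,0],"grip":1},{"translation":[0,0,1],"twist":[0,0,0],"grip":1},{"translation":[0,0,0],"twist":[0,0,0],"grip":1},{"translation":[0,0,0],"twist":[0,0,0],"grip":1},{"translation":[0,0,0],"twist":[0,0,0],"grip":1}]'
python3 -c "
from h import *
plan(mag(0.001,.112,.025),down(102.05),2)"
```

```text
t: 10.2
tool_pos: [0.595, 0.0547, 0.0276]
orientation: [1.975, 2.44, -0.006]
force: [0.2, -0.2, -0.0]
opening: 0.0931
t 10.2 pos [0.595  0.0547 0.0276] F [ 0.2 -0.2 -0. ] open 0.0931
N 2 shift mm [1.  0.4 1.3] twist [-0.0006  0.0021 -0.    ] | total d [2.  0.8 2.6] rot [-0.0013  0.0041 -0.    ]
```

```bash
python3 -m pendant '[{"translation":[1,0.5,1.5],"twist":[0,0.002,0],"grip":0.6},{"translation":[1,0.3,1],"twist":[0,0.002,0],"grip":0.4},{"translation":[0,0,0],"twist":[0,0,0],"grip":-1},{"translation":[0,0,0],"twist":[0,0,0],"grip":-1},{"translation":[0,0,0],"twist":[0,0,0],"grip":-1},{"translation":[0,0,0],"twist":[0,0,0],"grip":-1},{"translation":[0,0,0],"twist":[0,0,0],"grip":-1},{"translation":[0,0,0],"twist":[0,0,0],"grip":-1},{"translation":[0,0,0],"twist":[0,0,0],"grip":-1},{"translation":[0,0,0],"twist":[0,0,0],"grip":-1}]' 40
python3 -c "
from h import *
plan(mag(0.001,.206,.025),down(102.05),10)"
```

```text
t: 11.2
tool_pos: [0.5963, 0.0572, 0.0262]
orientation: [1.976, 2.442, 0.001]
force: [0.3, 0.1, 0.6]
opening: 0.0596
t 11.2 pos [0.5963 0.0572 0.0262] F [0.3 0.1 0.6] open 0.0596
N 10 shift mm [ 9.4 -0.1  0.1] twist [ 0.0001 -0.     -0.    ] | total d [93.7 -1.   1.2] rot [ 0.0008 -0.     -0.0001]
```

```bash
python3 -m pendant '[{"translation":[5,0,0],"twist":[0,0,0],"grip":-1},{"translation":[10,0,0],"twist":[0,0,0],"grip":-1},{"translation":[13,0,0],"twist":[0,0,0],"grip":-1},{"translation":[14,0,0],"twist":[0,0,0],"grip":-1},{"translation":[14,0,0],"twist":[0,0,0],"grip":-1},{"translation":[14,0,0],"twist":[0,0,0],"grip":-1},{"translation":[12,0,0],"twist":[0,0,0],"grip":-1},{"translation":[9,0,0],"twist":[0,0,0],"grip":-1},{"translation":[6,0,0],"twist":[0,0,0],"grip":-1},{"translation":[3,0,0],"twist":[0,0,0],"grip":-1}]' 40
python3 -c "
from h import *
plan(mag(0.001,.206,.025),down(102.05),10)"
```

```text
t: 12.2
tool_pos: [0.5762, 0.1545, 0.0262]
orientation: [1.973, 2.434, -0.007]
force: [0.1, -0.7, 0.4]
opening: 0.0596
t 12.2 pos [0.5762 0.1545 0.0262] F [ 0.1 -0.7  0.4] open 0.0596
N 10 shift mm [-0.6 -0.2  0.1] twist [ 0.0002  0.001  -0.0002] | total d [-5.6 -1.6  1.2] rot [ 0.0022  0.0096 -0.0018]
```

```bash
python3 -m pendant '[{"translation":[0,0,0],"twist":[0,0,0],"grip":0.7},{"translation":[0,0,0],"twist":[0,0,0],"grip":0.7},{"translation":[0,0,0],"twist":[0,0,0],"grip":0.7},{"translation":[-6,-0.5,0],"twist":[0,0.002,0],"grip":0.7},{"translation":[-12,-0.5,0],"twist":[0,0.002,0],"grip":0.7},{"translation":[-12,-0.5,0],"twist":[0,0.002,0],"grip":0.7},{"translation":[-10,0,0],"twist":[0,0.002,0],"grip":0.7},{"translation":[-6,0,0],"twist":[0,0,0],"grip":0.7},{"translation":[-3,0,0],"twist":[0,0,0],"grip":0.7},{"translation":[0,0,0],"twist":[0,0,0],"grip":0.7}]' 40
python3 - <<'E'
from h import *
im,d,i=cam('side'); P=pts(d,i)
Q=P.reshape(-1,3)-MO; a=Q@mx; b=Q@my; z=P.reshape(-1,3)[:,2]
m=(z>.036)&(z<.045)&(b>.08)&(abs(a)<.032)&(b<.26)
print(m.sum(),np.percentile(a[m],[1,99]).round(4),np.percentile(b[m],[1,99]).round(4))
plan(mag(0.001,.1625,.025),down(102.05),2)
E
```

```text
t: 13.2
tool_pos: [0.5854, 0.1, 0.0259]
orientation: [1.981, 2.437, 0.001]
force: [-1.0, 0.2, 0.5]
opening: 0.0792
573 [-0.0294  0.0304] [0.0966 0.2367]
t 13.25 pos [0.5854 0.1003 0.0258] F [ 0.3 -0.1  0.4] open 0.0791
N 2 shift mm [2.9 0.3 0.4] twist [ 0.0007  0.0001 -0.0021] | total d [5.8 0.7 0.8] rot [ 0.0013  0.0002 -0.0042]
```

```bash
python3 -m pendant '[{"translation":[4,0.3,0.3],"twist":[0,0,-0.002],"grip":0.7},{"translation":[2.5,0.3,0.3],"twist":[0,0,-0.002],"grip":0.5},{"translation":[0,0,0],"twist":[0,0,0],"grip":-1},{"translation":[0,0,0],"twist":[0,0,0],"grip":-1},{"translation":[0,0,0],"twist":[0,0,0],"grip":-1},{"translation":[0,0,0],"twist":[0,0,0],"grip":-1},{"translation":[0,0,0],"twist":[0,0,0],"grip":-1},{"translation":[0,0,-4],"twist":[0,0,0],"grip":-1},{"translation":[0,0,-10],"twist":[0,0,0],"grip":-1},{"translation":[0,0,-14],"twist":[0,0,0],"grip":-1}]' 45
python3 - <<'E'
from h import *
s=robot.read_state(); print(s['force'],s['opening'],((s['tool_pos']-MO)@my).round(4),((s['tool_pos']-MO)@mx).round(4),s['tool_pos'])
E
```

```text
t: 14.25
tool_pos: [0.5814, 0.1088, 0.0516]
orientation: [-1.971, -2.442, 0.005]
force: [0.5, -0.5, -2.9]
opening: 0.0596
[ 0.54447568 -0.49618518 -2.91252277] 0.05958808611232842 0.1658 -0.0018 [0.58144539 0.10880858 0.05158297]
```

```bash
cat > deck.py <<'E'
from h import *
az,ti=np.radians(12.5),np.radians(20)
dx=np.array([np.cos(az)*np.cos(ti),np.sin(az)*np.cos(ti),-np.sin(ti)]); dy=np.array([-np.sin(az),np.cos(az),0]); dn=np.cross(dx,dy)
def meas(P,b,nm):
    u0,u1,v0,v1=b; A=P[v0:v1,u0:u1].reshape(-1,3); A=A[(A[:,2]>.045)&(A[:,2]<.15)]
    c0=np.array([.545,.366,.073]); A=A[np.linalg.norm(A-c0,axis=1)<.13]
    L=np.stack([(A-c0)@dx,(A-c0)@dy,(A-c0)@dn],1)
    core=L[(abs(L[:,0])<.06)&(abs(L[:,1])<.026)]; h=np.median(core[:,2]); dk=L[(abs(L[:,1])>.038)&(abs(L[:,2]-h)<.02)&(abs(L[:,0])<.06)]
    T=L[(abs(L[:,2]-h)<.0025)&(abs(L[:,0])<.085)&(abs(L[:,1])<.045)]
    # robust edges: per-slice extents
    ex=[(T[abs(T[:,1]-s)<.004,0].min(),T[abs(T[:,1]-s)<.004,0].max()) for s in np.arange(-.02,.021,.01)]
    ey=[(T[abs(T[:,0]-s)<.004,1].min(),T[abs(T[:,0]-s)<.004,1].max()) for s in np.arange(-.05,.051,.02)]
    print(nm,'h',h.round(4),'deck h',np.median(dk[:,2]).round(4)); print(np.array(ex).round(4).T.tolist()); print(np.array(ey).round(4).T.tolist())
    lp=L[(L[:,2]-h>.012)]; print('lip x',np.percentile(lp[:,0],[2,10,50,90]).round(4),'y',np.percentile(lp[:,1],[1,99]).round(4))
    dd=L[abs(L[:,2]-np.median(dk[:,2]))<.003]; print('deck y',np.percentile(dd[:,1],[1,99]).round(4),'x',np.percentile(dd[:,0],[.5,99]).round(4))
if __name__=='__main__':
    meas(np.load('scene0.npz')['P'],(370,450,140,220),'scene'); meas(np.load('side0.npz')['P'],(185,275,275,345),'side')
    plan([.53,.25,.20],down(102.05+40),6)
E
python3 deck.py
```

```text
scene h -0.0002 deck h -0.0104
[[-0.0715, -0.0701, -0.0705, -0.0683, -0.0714], [0.0607, 0.0723, 0.0721, 0.0599, 0.0718]]
[[-0.0284, -0.0285, -0.0293, -0.028, -0.0273, -0.0279], [0.03, 0.0323, 0.029, 0.033, 0.0325, 0.0329]]
lip x [0.0687 0.0693 0.0718 0.0726] y [-0.0496  0.051 ]
deck y [-0.0488  0.0516] x [-0.0992  0.0519]
side h -0.0003 deck h -0.0107
[[-0.0704, -0.0707, -0.0723, -0.0727, -0.0716], [0.0693, 0.066, 0.0705, 0.0699, 0.0704]]
[[-0.0235, -0.0228, -0.022, -0.0222, -0.0224, -0.0244], [0.0375, 0.0373, 0.0378, 0.0376, 0.0364, 0.0383]]
lip x [0.067  0.0677 0.0691 0.0708] y [-0.0428  0.0547]
deck y [-0.0453  0.0558] x [-0.0996  0.0516]
t 14.25 pos [0.5814 0.1088 0.0516] F [ 0.5 -0.5 -2.9] open 0.0596
N 6 shift mm [ 25.3   3.8 -24.7] twist [-0.0007 -0.0004 -0.116 ] | total d [ 149.   -21.2 -148.2] rot [-0.0044 -0.0024 -0.6958]
```

```bash
python3 -m pendant '[{"translation":[0,0,-25],"twist":[0,0,0],"grip":-1},{"translation":[0,0,-35],"twist":[0,0,0],"grip":-1},{"translation":[0,0,-35],"twist":[0,0,-0.05],"grip":-1},{"translation":[10,6,-35],"twist":[0,0,-0.12],"grip":-1},{"translation":[12,6,-25],"twist":[0,0,-0.15],"grip":-1},{"translation":[12,6,-20],"twist":[0,0,-0.15],"grip":-1},{"translation":[12,6,-10],"twist":[0,0,-0.15],"grip":-1},{"translation":[12,6,0],"twist":[0,0,-0.15],"grip":-1},{"translation":[10,5,0],"twist":[0,0,-0.15],"grip":-1},{"translation":[5,5,0],"twist":[0,0,-0.15],"grip":-1}]' 45
python3 - <<'E'
from h import *
plan([.64,.21,.25],down(192.5),6)
E
```

```text
t: 15.25
tool_pos: [0.5702, 0.1908, 0.2622]
orientation: [0.44, 3.102, 0.007]
force: [0.1, -0.2, -1.5]
opening: 0.0597
t 15.25 pos [0.5702 0.1908 0.2622] F [ 0.1 -0.2 -1.5] open 0.0597
N 6 shift mm [-11.5   4.1   2.1] twist [ 0.0006  0.0015 -0.0833] | total d [-61.6  37.7  12.9] rot [ 0.0036  0.009  -0.4997]
```

```bash
python3 -m pendant '[{"translation":[-6,4,1],"twist":[0,0.001,-0.06],"grip":-1},{"translation":[-12,4,2],"twist":[0,0.001,-0.09],"grip":-1},{"translation":[-12,4,2],"twist":[0,0.001,-0.09],"grip":-1},{"translation":[-12,4,2],"twist":[0,0.001,-0.09],"grip":-1},{"translation":[-12,4,2],"twist":[0,0.001,-0.07],"grip":-1},{"translation":[-8,3,1],"twist":[0,0.001,-0.03],"grip":-1},{"translation":[-2,0,0],"twist":[0,0,0],"grip":-1},{"translation":[0,0,0],"twist":[0,0,0],"grip":-1},{"translation":[0,0,0],"twist":[0,0,0],"grip":-1},{"translation":[0,0,0],"twist":[0,0,0],"grip":-1}]'
python3 - <<'E'
from h import *
import deck
im,d,i=cam('wrist'); save('w3.png',im); P=pts(d,i); np.savez('w3.npz',im=im,P=P)
deck.meas(P,(0,560,0,420),'wrist')
T=np.linalg.inv(i['cam_to_world'])
for q in [(.545,.366,.073)]:
    c=T[:3,:3]@np.array(q)+T[:3,3]; print(i['cx']+f(i)*c[0]/-c[2], i['cy']-f(i)*c[1]/-c[2])
plan([.64,.21,.25],down(192.5),6)
E
```

```text
t: 16.25
tool_pos: [0.6359, 0.212, 0.2663]
orientation: [-0.269, 3.117, 0.009]
force: [-0.3, 1.0, -1.9]
opening: 0.0595
wrist h 0.0013 deck h -0.0088
[[-0.0711, -0.0709, -0.071, -0.0709, -0.0711], [0.0704, 0.0704, 0.0703, 0.0703, 0.07]]
[[-0.0265, -0.0268, -0.0266, -0.0268, -0.0269, -0.027], [0.0342, 0.0341, 0.0346, 0.0335, 0.0335, 0.0333]]
lip x [0.0687 0.069  0.0697 0.0716] y [-0.0478  0.0514]
deck y [-0.0478  0.0515] x [-0.0984  0.0543]
420.14604362019384 134.95337549027568
t 16.3 pos [0.6359 0.212  0.2663] F [-0.1  0.7 -1.1] open 0.0598
N 6 shift mm [-0.6 -0.5  2.7] twist [ 0.0007  0.0023 -0.0077] | total d [-3.5 -2.7 16.4] rot [ 0.0041  0.0137 -0.046 ]
```

View pics/w3.png

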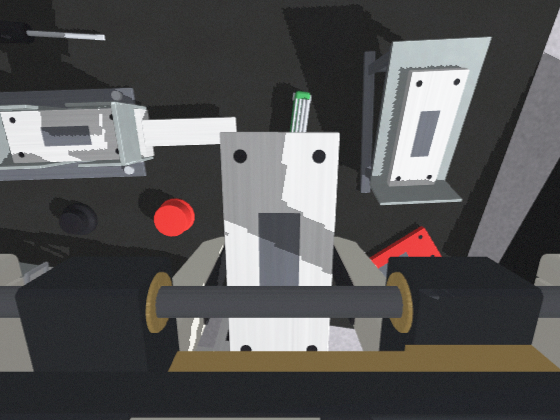

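```bash
cat > tgt.py <<'E'
from h import *
az,ti=np.radians(12.15),np.radians(20)
dx=np.array([np.cos(az)*np.cos(ti),np.sin(az)*np.cos(ti),-np.sin(ti)]); dy=np.array([-np.sin(az),np.cos(az),0]); dn=np.cross(dx,dy)
C5=np.array([.545,.366,.073])-.0003*dx+.0035*dy+.0013*dn
RT=np.stack([-dx,dy,-dn],1)
def tcp(x=0,h=0,y=0): return C5+dx*x+dy*y+dn*(h-.0042)
def loc(s=None):
    s=s or robot.read_state(); e=s['tool_pos']-tcp(); print('deck-frame err x,y,n mm',(np.array([e@dx,e@dy,e@dn])*1000).round(1))
E
python3 - <<'E'
from tgt import *
P=np.load('w3.npz')['P']; s=robot.read_state(); R0=R.from_rotvec(s['orientation']).as_matrix()
L=(P.reshape(-1,3)-s['tool_pos'])@R0; 
m=(abs(L[:,1])<.034)&(L[:,2]>-.03)&(L[:,2]<0)&(L[:,0]<.09)&(L[:,0]>.0); Q=L[m]; z=np.median(Q[:,2]); Q=Q[abs(Q[:,2]-z)<.002]
print('top z',z,'x max',np.percentile(Q[:,0],[98,99.5]),'y',np.percentile(Q[:,1],[.5,99.5]),'tiltfit',np.polyfit(Q[:,0],Q[:,2],1),'edge slope',[ (Q[(abs(Q[:,0]-a)<.005),1].min().round(4),Q[(abs(Q[:,0]-a)<.005),1].max().round(4)) for a in (.02,.04,.06)])
print(C5,tcp(-.006,.06)); plan(tcp(-.006,.06),RT,10)
E
```

```text
top z -0.015820463459516786 x max [0.06840409 0.06936806] y [-0.03117412  0.02819563] tiltfit [ 0.00109101 -0.01584685] edge slope [(np.float64(-0.0314), np.float64(0.0284)), (np.float64(-0.0315), np.float64(0.0287)), (np.float64(-0.0315), np.float64(0.0285))]
[0.54442242 0.36945585 0.07432421] [0.55756779 0.37228597 0.12881118]
t 16.3 pos [0.6359 0.212  0.2663] F [-0.1  0.7 -1.1] open 0.0598
N 10 shift mm [ 2.6 17.2 14.4] twist [ 0.0011  0.0363 -0.0039] | total d [ 51.6 170.7 137.6] rot [ 0.0111  0.3627 -0.0388]
```

```bash
sed -i 's/+.0035\*dy+.0013\*dn/+.0048*dy-.0003*dn/' tgt.py; python3 -m pendant '[{"translation":[2,10,6],"twist":[0.001,0.036,-0.004],"grip":-1},{"translation":[2,18,10],"twist":[0.001,0.036,-0.004],"grip":-1},{"translation":[3,20,14],"twist":[0.001,0.036,-0.004],"grip":-1},{"translation":[3,20,16],"twist":[0.001,0.036,-0.004],"grip":-1},{"translation":[3,20,16],"twist":[0.001,0.036,-0.004],"grip":-1},{"translation":[3,20,16],"twist":[0.001,0.036,-0.004],"grip":-1},{"translation":[3,20,16],"twist":[0.001,0.036,-0.004],"grip":-1},{"translation":[3,18,16],"twist":[0.001,0.036,-0.004],"grip":-1},{"translation":[2,14,14],"twist":[0.001,0.036,-0.004],"grip":-1},{"translation":[1,6,8],"twist":[0.001,0.036,-0.004],"grip":-1}]'
python3 -c "
from tgt import *
loc(); plan(tcp(-.006,.03),RT,8)"
```

```text
t: 17.3
tool_pos: [0.5588, 0.3704, 0.1422]
orientation: [0.29, -2.779, 0.051]
force: [-0.4, 1.0, -1.8]
opening: 0.0594
deck-frame err x,y,n mm [-9.8 -3.4 74.5]
t 17.3 pos [0.5588 0.3704 0.1422] F [-0.4  1.  -1.8] open 0.0594
N 8 shift mm [-0.5  0.4  5.6] twist [ 0.0002 -0.     -0.0005] | total d [-3.8  3.3 44.5] rot [ 0.0015 -0.0001 -0.0037]
```

```bash
python3 -m pendant '[{"translation":[-0.5,0.5,5],"twist":[0,0,0],"grip":-1},{"translation":[-0.5,0.5,8],"twist":[0,0,0],"grip":-1},{"translation":[-0.5,0.5,10],"twist":[0,0,-0.001],"grip":-1},{"translation":[-0.5,0.5,10],"twist":[0,0,-0.001],"grip":-1},{"translation":[-0.5,0,8],"twist":[0,0,-0.001],"grip":-1},{"translation":[0,0,4],"twist":[0,0,0],"grip":-1},{"translation":[0,0,1],"twist":[0,0,0],"grip":-1},{"translation":[0,0,0],"twist":[0,0,0],"grip":-1},{"translation":[0,0,0],"twist":[0,0,0],"grip":-1},{"translation":[0,0,0],"twist":[0,0,0],"grip":-1}]'
python3 -c "
from tgt import *
loc(); plan(tcp(-.003,.004),RT,8)"
```

```text
t: 18.3
tool_pos: [0.5449, 0.3682, 0.0952]
orientation: [0.292, -2.782, 0.05]
force: [0.8, -0.9, -1.6]
opening: 0.0591
deck-frame err x,y,n mm [-6.9 -2.6 25.5]
t 18.3 pos [0.5449 0.3682 0.0952] F [ 0.8 -0.9 -1.6] open 0.0591
N 8 shift mm [-0.5  0.3  2.7] twist [ 0.0002  0.0004 -0.0003] | total d [-3.8  2.6 21.5] rot [ 0.0015  0.0035 -0.0025]
```

```bash
python3 -m pendant '[{"translation":[0,1,3],"twist":[0,0,0],"grip":-1},{"translation":[0,1,4],"twist":[0,0.002,0],"grip":-1},{"translation":[0,1,4],"twist":[0,0.001,-0.001],"grip":-1},{"translation":[0,0.7,4],"twist":[0,0.001,-0.001],"grip":-1},{"translation":[0,0.5,3],"twist":[0,0,0],"grip":-1},{"translation":[0,0,1],"twist":[0,0,0],"grip":-1},{"translation":[0,0,0],"twist":[0,0,0],"grip":-1},{"translation":[0,0,0],"twist":[0,0,0],"grip":-1},{"translation":[0,0,0],"twist":[0,0,0],"grip":-1},{"translation":[0,0,0],"twist":[0,0,0],"grip":-1}]'
python3 - <<'E'
from tgt import *
import deck
loc(); plan(tcp(-.003,.001),RT,5)
a,_,_=cam('scene'); b,_,_=cam('side')
save('p1.png',np.hstack([cv2.resize(a[130:220,355:455],(400,360)),cv2.resize(b[260:350,180:280],(400,360))]))
E
```

```text
t: 19.3
tool_pos: [0.5376, 0.3716, 0.0763]
orientation: [0.295, -2.779, 0.05]
force: [-0.2, 0.1, -2.4]
opening: 0.0595
deck-frame err x,y,n mm [-6.5  2.3  5.5]
t 19.3 pos [0.5376 0.3716 0.0763] F [-0.2  0.1 -2.4] open 0.0595
N 5 shift mm [-0.7 -0.5  0.9] twist [0.0003 0.0001 0.    ] | total d [-3.5 -2.3  4.5] rot [0.0017 0.0004 0.    ]
```

View pics/p1.png

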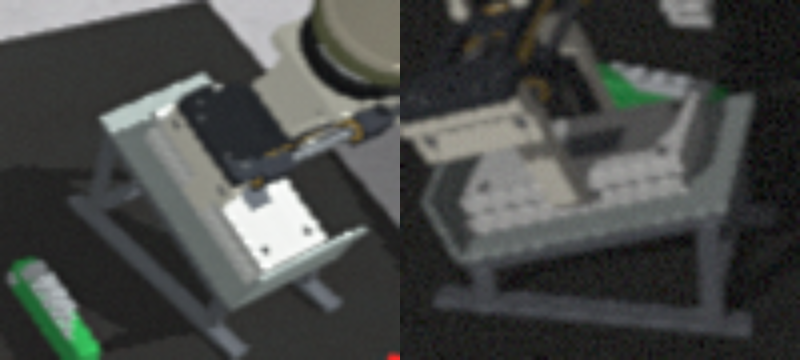

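The views show plate1 held square above plate5, with the green holder clear. My grip reaches 4 mm below the plate's underside, though, so the fingertips would land on plate5, which is just as wide. I'll put the plate back on the tongue and grip it higher.

```bash
python3 -m pendant '[{"translation":[0,0,-20],"twist":[0,0,0],"grip":-1},{"translation":[0,0,-35],"twist":[0,0,0],"grip":-1},{"translation":[0,0,-40],"twist":[0,0,0],"grip":-1},{"translation":[0,-10,-40],"twist":[0,-0.04,0],"grip":-1},{"translation":[0,-25,-20],"twist":[0,-0.08,0.03],"grip":-1},{"translation":[0,-30,0],"twist":[0,-0.1,0.05],"grip":-1},{"translation":[0,-30,0],"twist":[0,-0.1,0.05],"grip":-1},{"translation":[0,-30,0],"twist":[0,-0.04,0.1],"grip":-1},{"translation":[0,-25,0],"twist":[0,0,0.13],"grip":-1},{"translation":[0,-15,0],"twist":[0,0,0.13],"grip":-1}]'
python3 -c "
from tgt import *
plan(mag(.0015,.166,.12),down(102.05),10)"
```

```text
t: 20.4
tool_pos: [0.6064, 0.2155, 0.2275]
orientation: [0.446, 3.081, -0.027]
force: [0.5, -0.2, -3.1]
opening: 0.0594
t 20.4 pos [0.6064 0.2155 0.2275] F [ 0.5 -0.2 -3.1] open 0.0594
N 10 shift mm [-5.9 -9.5 10.9] twist [0.0005 0.0035 0.1073] | total d [  -5.8 -106.3  109.2] rot [0.0047 0.035  1.073 ]
```

```bash
python3 -m pendant '[{"translation":[-6,-10,2],"twist":[0,0.004,0.12],"grip":-1},{"translation":[-6,-10,2],"twist":[0,0.004,0.14],"grip":-1},{"translation":[-6,-10,3],"twist":[0,0.004,0.14],"grip":-1},{"translation":[-6,-10,5],"twist":[0,0.004,0.14],"grip":-1},{"translation":[-6,-10,8],"twist":[0,0.004,0.14],"grip":-1},{"translation":[-6,-10,12],"twist":[0,0.004,0.14],"grip":-1},{"translation":[-6,-9,18],"twist":[0,0.004,0.12],"grip":-1},{"translation":[-6,-9,20],"twist":[0,0.004,0.08],"grip":-1},{"translation":[-6,-9,18],"twist":[0,0.003,0.03],"grip":-1},{"translation":[-3,-4,8],"twist":[0,0,0],"grip":-1}]'
python3 -c "
from tgt import *
plan(mag(.0015,.166,.05),down(102.05),10)"
```

```text
t: 21.4
tool_pos: [0.5764, 0.1121, 0.1347]
orientation: [2.011, 2.41, 0.018]
force: [-0.1, -0.3, -1.6]
opening: 0.0596
t 21.4 pos [0.5764 0.1121 0.1347] F [-0.1 -0.3 -1.6] open 0.0596
N 10 shift mm [-0.4  0.7  8.5] twist [ 0.0011 -0.0005 -0.003 ] | total d [-4.3  6.7 84.8] rot [ 0.0106 -0.0049 -0.0301]
```

```bash
python3 -m pendant '[{"translation":[0,1.5,8],"twist":[0.002,0,-0.005],"grip":-1},{"translation":[0,1.5,13],"twist":[0.002,0,-0.008],"grip":-1},{"translation":[0,1.5,14],"twist":[0.002,0,-0.008],"grip":-1},{"translation":[0,1,14],"twist":[0.002,0,-0.008],"grip":-1},{"translation":[0,1,14],"twist":[0.002,0,0],"grip":-1},{"translation":[0,0.5,10],"twist":[0,0,0],"grip":-1},{"translation":[0,0,5],"twist":[0,0,0],"grip":-1},{"translation":[0,0,2],"twist":[0,0,0],"grip":-1},{"translation":[0,0,0],"twist":[0,0,0],"grip":-1},{"translation":[0,0,0],"twist":[0,0,0],"grip":-1}]'
python3 -c "
from tgt import *
plan(mag(.0015,.166,.026),down(102.05),10)"
```

```text
t: 22.4
tool_pos: [0.5851, 0.1154, 0.0485]
orientation: [-1.966, -2.445, -0.005]
force: [-0.3, -0.5, -2.4]
opening: 0.0593
t 22.4 pos [0.5851 0.1154 0.0485] F [-0.3 -0.5 -2.4] open 0.0593
N 10 shift mm [-0.6 -0.2  2.2] twist [ 0.     -0.0005  0.0006] | total d [-5.7 -1.7 22.5] rot [ 0.0003 -0.0051  0.006 ]
```

```bash
python3 -m pendant '[{"translation":[-1,-0.5,4],"twist":[0,0,0],"grip":-1},{"translation":[-1,-0.5,5],"twist":[0,-0.001,0.002],"grip":-1},{"translation":[-1,0,5],"twist":[0,-0.001,0.002],"grip":-1},{"translation":[-1,0,4],"twist":[0,-0.001,0],"grip":-1},{"translation":[0,0,3],"twist":[0,0,0],"grip":-1},{"translation":[0,0,2],"twist":[0,0,0],"grip":-1},{"translation":[0,0,1.5],"twist":[0,0,0],"grip":-1},{"translation":[0,0,1.5],"twist":[0,0,0],"grip":-1},{"translation":[0,0,1],"twist":[0,0,0],"grip":-1},{"translation":[0,0,0],"twist":[0,0,0],"grip":-1}]'
python3 -c "
from tgt import *
plan(mag(.0015,.166,.036),down(102.05),10)"
```

```text
t: 23.4
tool_pos: [0.587, 0.1111, 0.0255]
orientation: [1.973, 2.443, 0.006]
force: [0.3, -0.1, -1.8]
opening: 0.0594
t 23.4 pos [0.587  0.1111 0.0255] F [ 0.3 -0.1 -1.8] open 0.0594
N 10 shift mm [-0.1 -0.3 -1.1] twist [ 0.0004 -0.0001  0.0002] | total d [ -0.9  -2.6 -10.6] rot [ 0.0038 -0.0011  0.0016]
```

```bash
python3 -m pendant '[{"translation":[0,-0.5,1],"twist":[0,0,0],"grip":-1},{"translation":[0,-0.5,1],"twist":[0,0,0],"grip":-1},{"translation":[0,-0.5,1.5],"twist":[0,0,0],"grip":-1},{"translation":[0,0,1.5],"twist":[0,0,0],"grip":-1},{"translation":[0,0,1.5],"twist":[0,0,0],"grip":-1},{"translation":[0,0,1.5],"twist":[0,0,0],"grip":-1},{"translation":[0,0,1],"twist":[0,0,0],"grip":-1},{"translation":[0,0,1],"twist":[0,0,0],"grip":-1},{"translation":[0,0,0],"twist":[0,0,0],"grip":-1},{"translation":[0,0,0],"twist":[0,0,0],"grip":-1}]'
python3 -c "
from tgt import *
plan(mag(.0015,.166,.035),down(102.05),10)"
```

```text
t: 24.4
tool_pos: [0.5874, 0.1112, 0.0252]
orientation: [1.971, 2.442, 0.008]
force: [-0.2, -0.1, -0.2]
opening: 0.0594
t 24.4 pos [0.5874 0.1112 0.0252] F [-0.2 -0.1 -0.2] open 0.0594
N 10 shift mm [-0.1 -0.3 -1. ] twist [ 0.0006 -0.0001  0.0002] | total d [-0.9 -3.  -9.8] rot [ 0.0063 -0.0005  0.0023]
```

```bash
python3 -m pendant '[{"translation":[0,0,0],"twist":[0,0,0],"grip":0.6},{"translation":[0,0,0],"twist":[0,0,0],"grip":0.6},{"translation":[0,0,0],"twist":[0,0,0],"grip":0.6},{"translation":[0,0,-3],"twist":[0.003,0,0.001],"grip":0.6},{"translation":[0,0,-3],"twist":[0.003,0,0.001],"grip":0.6},{"translation":[0,0,-1],"twist":[0,0,0],"grip":0.6},{"translation":[0,0,0],"twist":[0,0,0],"grip":0.6},{"translation":[0,0,0],"twist":[0,0,0],"grip":0.6},{"translation":[0,0,0],"twist":[0,0,0],"grip":0.6},{"translation":[0,0,0],"twist":[0,0,0],"grip":0.6}]'
python3 -c "
from tgt import *
plan([.5874,.1112,.0318],down(102.05),1)"
```

```text
t: 25.4
tool_pos: [0.5882, 0.1113, 0.033]
orientation: [1.976, 2.442, 0.002]
force: [0.4, -0.4, 0.4]
opening: 0.0743
t 25.4 pos [0.5882 0.1113 0.033 ] F [ 0.4 -0.4  0.4] open 0.0743
N 1 shift mm [ 0.1 -0.8  1.2] twist [ 0.0013 -0.0004  0.    ] | total d [ 0.1 -0.8  1.2] rot [ 0.0013 -0.0004  0.    ]
```

```bash
python3 -m pendant '[{"translation":[0,-0.5,1.3],"twist":[0.001,0,0],"grip":0.5},{"translation":[0,0,0.3],"twist":[0,0,0],"grip":-1},{"translation":[0,0,0],"twist":[0,0,0],"grip":-1},{"translation":[0,0,0],"twist":[0,0,0],"grip":-1},{"translation":[0,0,0],"twist":[0,0,0],"grip":-1},{"translation":[0,0,0],"twist":[0,0,0],"grip":-1},{"translation":[0,0,0],"twist":[0,0,0],"grip":-1},{"translation":[0,0,0],"twist":[0,0,0],"grip":-1},{"translation":[0,0,0],"twist":[0,0,0],"grip":-1},{"translation":[0,0,0],"twist":[0,0,0],"grip":-1}]' 50
python3 -c "
from tgt import *
plan([.5874,.1112,.0318],down(102.05),1)"
```

```text
t: 26.4
tool_pos: [0.5874, 0.1111, 0.031]
orientation: [-1.976, -2.442, -0.0]
force: [-1.2, -0.1, 0.7]
opening: 0.0594
t 26.4 pos [0.5874 0.1111 0.031 ] F [-1.2 -0.1  0.7] open 0.0594
N 1 shift mm [ 0.1 -0.  -0.8] twist [-0.0002 -0.0004 -0.    ] | total d [ 0.1 -0.  -0.8] rot [-0.0002 -0.0004 -0.    ]
```

```bash
python3 -m pendant '[{"translation":[0,0,-6],"twist":[0,0,0],"grip":-1},{"translation":[0,0,-18],"twist":[0,0,0],"grip":-1},{"translation":[0,0,-32],"twist":[0,0,0],"grip":-1},{"translation":[0,0,-35],"twist":[0,0,0],"grip":-1},{"translation":[4,6,-35],"twist":[0,0,-0.08],"grip":-1},{"translation":[8,6,-30],"twist":[0,0,-0.13],"grip":-1},{"translation":[8,8,-20],"twist":[0,0,-0.15],"grip":-1},{"translation":[8,8,-10],"twist":[0,0,-0.15],"grip":-1},{"translation":[8,8,0],"twist":[0,0,-0.15],"grip":-1},{"translation":[5,8,0],"twist":[0,0,-0.15],"grip":-1}]'
python3 -c "
from tgt import *
s=robot.read_state();print(s['force'],s['opening'])
plan([.64,.225,.24],down(192.15),8)"
```

```text
t: 27.4
tool_pos: [0.6016, 0.1681, 0.2242]
orientation: [-0.842, -3.019, 0.004]
force: [0.1, 0.5, -2.1]
opening: 0.0593
[ 0.0611805   0.50956204 -2.10192577] 0.05934609922335265
t 27.4 pos [0.6016 0.1681 0.2242] F [ 0.1  0.5 -2.1] open 0.0593
N 8 shift mm [-3.2  8.1 -2. ] twist [-0.0002 -0.001  -0.0945] | total d [ -3.3  68.4 -16.2] rot [-0.0015 -0.0077 -0.7564]
```

```bash
python3 -m pendant '[{"translation":[-3,8,-3],"twist":[0,0,-0.12],"grip":-1},{"translation":[-3,9,-3],"twist":[0,0,-0.13],"grip":-1},{"translation":[-3,9,-3],"twist":[0,0,-0.13],"grip":-1},{"translation":[-3,9,-3],"twist":[0,0,-0.13],"grip":-1},{"translation":[-3,9,-2],"twist":[0,0,-0.12],"grip":-1},{"translation":[-3,8,-2],"twist":[0,0,-0.07],"grip":-1},{"translation":[-3,8,0],"twist":[0,0,-0.03],"grip":-1},{"translation":[-1,3,0],"twist":[0,0,0],"grip":-1},{"translation":[0,0,0],"twist":[0,0,0],"grip":-1},{"translation":[0,0,0],"twist":[0,0,0],"grip":-1}]'
python3 - <<'E'
from tgt import *
import deck
s=robot.read_state(); im,d,i=cam('wrist'); P=pts(d,i); R0=R.from_rotvec(s['orientation']).as_matrix()
L=(P.reshape(-1,3)-s['tool_pos'])@R0
m=(abs(L[:,1])<.034)&(L[:,2]>-.03)&(L[:,2]<.01)&(L[:,0]<.09)&(L[:,0]>.0); Q=L[m]; z=np.median(Q[:,2]); Q=Q[abs(Q[:,2]-z)<.002]
print('top z',z,'x max',np.percentile(Q[:,0],[98,99.5]),'y',np.percentile(Q[:,1],[.5,99.5]),'tilt',np.polyfit(Q[:,0],Q[:,2],1)[0])
deck.dx,deck.dy,deck.dn=dx,dy,dn; deck.meas(P,(0,560,0,420),'wrist')
plan(tcp(-.008,.05),RT,10)
E
```

```text
t: 28.4
tool_pos: [0.6302, 0.2289, 0.2402]
orientation: [0.343, -3.11, -0.0]
force: [-0.1, -0.9, -1.9]
opening: 0.0593
top z -0.01005023693810801 x max [0.06841566 0.06941464] y [-0.03124225  0.0281436 ] tilt 0.0012034515466678433
wrist h 0.0013 deck h -0.0088
[[-0.0708, -0.071, -0.071, -0.0711, -0.0711], [0.0704, 0.0701, 0.0702, 0.0703, 0.0704]]
[[-0.0268, -0.0266, -0.0264, -0.0264, -0.0265, -0.0264], [0.0337, 0.0338, 0.0337, 0.0334, 0.0342, 0.034]]
lip x [0.0687 0.069  0.0697 0.0712] y [-0.0472  0.0513]
deck y [-0.0481  0.0514] x [-0.0986  0.0542]
t 28.45 pos [0.6301 0.2289 0.2402] F [-0.4 -0.  -1.1] open 0.0595
N 10 shift mm [ 2.6 15.7 12.8] twist [0.     0.0337 0.0008] | total d [ 44.  156.9 122.4] rot [1.000e-04 3.368e-01 7.500e-03]
```

```bash
sed -i 's/(h-.0042)/(h+.0014)/; s/+.0048/+.0050/' tgt.py; python3 -m pendant '[{"translation":[2,8,6],"twist":[0,0.034,0.001],"grip":-1},{"translation":[2,16,8],"twist":[0,0.034,0.001],"grip":-1},{"translation":[2.5,18,11],"twist":[0,0.034,0.001],"grip":-1},{"translation":[2.5,18,14],"twist":[0,0.034,0.001],"grip":-1},{"translation":[2.5,18,14],"twist":[0,0.034,0.001],"grip":-1},{"translation":[2.5,18,14],"twist":[0,0.034,0.001],"grip":-1},{"translation":[2.5,18,14],"twist":[0,0.034,0.001],"grip":-1},{"translation":[2.5,18,12],"twist":[0,0.034,0.001],"grip":-1},{"translation":[2,14,9],"twist":[0,0.034,0],"grip":-1},{"translation":[0,6,4],"twist":[0,0.02,0],"grip":-1}]'
python3 -c "
from tgt import *
loc(); plan(tcp(-.006,.02),RT,8)"
```

```text
t: 29.45
tool_pos: [0.5615, 0.3691, 0.1383]
orientation: [0.273, -2.785, 0.053]
force: [-0.2, -0.7, -1.5]
opening: 0.0597
deck-frame err x,y,n mm [-6.3 -5.4 66. ]
t 29.45 pos [0.5615 0.3691 0.1383] F [-0.2 -0.7 -1.5] open 0.0597
N 8 shift mm [-0.   0.7  5.7] twist [ 0.0003  0.0005 -0.002 ] | total d [ 0.   5.3 46. ] rot [ 0.0021  0.0044 -0.0162]
```

```bash
python3 -m pendant '[{"translation":[0,1,6],"twist":[0,0,-0.004],"grip":-1},{"translation":[0,1,9],"twist":[0,0.001,-0.004],"grip":-1},{"translation":[0,1,10],"twist":[0,0.001,-0.004],"grip":-1},{"translation":[0,0.5,10],"twist":[0,0.001,-0.003],"grip":-1},{"translation":[0,0.5,8],"twist":[0,0.001,0],"grip":-1},{"translation":[0,0,4],"twist":[0,0,0],"grip":-1},{"translation":[0,0,1],"twist":[0,0,0],"grip":-1},{"translation":[0,0,0],"twist":[0,0,0],"grip":-1},{"translation":[0,0,0],"twist":[0,0,0],"grip":-1},{"translation":[0,0,0],"twist":[0,0,0],"grip":-1}]'
python3 -c "
from tgt import *
loc(); plan(tcp(-.005,.004),RT,8)"
```

```text
t: 30.45
tool_pos: [0.5454, 0.3672, 0.0905]
orientation: [0.291, -2.783, 0.049]
force: [-0.7, -1.3, -2.6]
opening: 0.0592
deck-frame err x,y,n mm [-5.1 -3.9 15.6]
t 30.45 pos [0.5454 0.3672 0.0905] F [-0.7 -1.3 -2.6] open 0.0592
N 8 shift mm [-0.   0.5  1.4] twist [ 0.0003  0.0005 -0.0004] | total d [-0.   3.9 11.6] rot [ 0.0025  0.004  -0.0033]
```

```bash
python3 -m pendant '[{"translation":[0,1,2],"twist":[0,0.001,0],"grip":-1},{"translation":[0,1,3],"twist":[0.001,0.001,-0.001],"grip":-1},{"translation":[0,0.8,3],"twist":[0.001,0.001,-0.001],"grip":-1},{"translation":[0,0.2,2],"twist":[0,0,-0.001],"grip":-1},{"translation":[0,0,1],"twist":[0,0,0],"grip":-1},{"translation":[0,0,0],"twist":[0,0,0],"grip":-1},{"translation":[0,0,0],"twist":[0,0,0],"grip":-1},{"translation":[0,0,0],"twist":[0,0,0],"grip":-1},{"translation":[0,0,0],"twist":[0,0,0],"grip":-1},{"translation":[0,0,0],"twist":[0,0,0],"grip":-1}]'
python3 -c "
from tgt import *
loc(); plan(tcp(-.004,.001),RT,8)"
```

```text
t: 31.45
tool_pos: [0.5413, 0.3699, 0.0799]
orientation: [0.296, -2.78, 0.051]
force: [0.4, 0.4, -2.4]
opening: 0.0597
deck-frame err x,y,n mm [-4.7 -0.4  4.4]
t 31.45 pos [0.5413 0.3699 0.0799] F [ 0.4  0.4 -2.4] open 0.0597
N 8 shift mm [-0.1  0.   0.4] twist [0.0001 0.0002 0.    ] | total d [-0.7  0.4  3.4] rot [0.0006 0.002  0.0003]
```

Aligned to within 0.5 mm, 4 mm above plate5. Next I'll lower it to contact.

```bash
python3 -m pendant '[{"translation":[0,0.2,1],"twist":[0,0.001,0],"grip":-1},{"translation":[0,0.2,1.5],"twist":[0,0.001,0],"grip":-1},{"translation":[0,0,1.2],"twist":[0,0,0],"grip":-1},{"translation":[0,0,1],"twist":[0,0,0],"grip":-1},{"translation":[0,0,1],"twist":[0,0,0],"grip":-1},{"translation":[0,0,1],"twist":[0,0,0],"grip":-1},{"translation":[0,0,0.8],"twist":[0,0,0],"grip":-1},{"translation":[0,0,0.5],"twist":[0,0,0],"grip":-1},{"translation":[0,0,0],"twist":[0,0,0],"grip":-1},{"translation":[0,0,0],"twist":[0,0,0],"grip":-1}]'
python3 -c "
from tgt import *
loc(); plan(tcp(-.004,.00),RT,8)"
```

```text
t: 32.45
tool_pos: [0.54, 0.3701, 0.0759]
orientation: [0.296, -2.782, 0.05]
force: [0.5, -0.8, 2.6]
opening: 0.0593
deck-frame err x,y,n mm [-4.5  0.1  0.2]
t 32.45 pos [0.54   0.3701 0.0759] F [ 0.5 -0.8  2.6] open 0.0593
N 8 shift mm [-0.1 -0.   0. ] twist [0.0002 0.0005 0.    ] | total d [-0.5 -0.1  0.2] rot [0.0013 0.0041 0.0004]
```

```bash
python3 -m pendant '[{"translation":[-0.8,0,-0.2],"twist":[0,0,0],"grip":-1},{"translation":[-1,0,0],"twist":[0,0,0],"grip":-1},{"translation":[-1,0,0],"twist":[0,0,0],"grip":-1},{"translation":[-1,0,0],"twist":[0,0,0],"grip":-1},{"translation":[-1,0,0],"twist":[0,0,0],"grip":-1},{"translation":[-1,0,0],"twist":[0,0,0],"grip":-1},{"translation":[-0.8,0,0],"twist":[0,0,0],"grip":-1},{"translation":[0,0,0],"twist":[0,0,0],"grip":-1},{"translation":[0,0,0],"twist":[0,0,0],"grip":-1},{"translation":[0,0,0],"twist":[0,0,0],"grip":-1}]'
python3 -c "
from tgt import *
s=robot.read_state(); print('F dx,dy,dn',s['force']@dx,s['force']@dy,s['force']@dn)
loc(); plan(tcp(0,.00),RT,8)"
```

```text
t: 33.45
tool_pos: [0.5437, 0.3711, 0.0745]
orientation: [0.297, -2.775, 0.052]
force: [-0.7, -1.7, 4.8]
opening: 0.0589
F dx,dy,dn -2.6423320695851253 -1.5168189930201428 4.151666320930893
deck-frame err x,y,n mm [-0.4  0.3  0.2]
t 33.45 pos [0.5437 0.3711 0.0745] F [-0.7 -1.7  4.8] open 0.0589
N 8 shift mm [-0. -0.  0.] twist [ 0.0001 -0.0004  0.0001] | total d [-0.4 -0.3  0.2] rot [ 0.0005 -0.0034  0.0012]
```

```bash
python3 -m pendant '[{"translation":[-1,-0.2,-0.2],"twist":[0,0,0],"grip":-1},{"translation":[-1,0,0],"twist":[0,0,0],"grip":-1},{"translation":[-1,0,0],"twist":[0,0,0],"grip":-1},{"translation":[-1,0,0],"twist":[0,0,0],"grip":-1},{"translation":[-1,0,0],"twist":[0,0,0],"grip":-1},{"translation":[-1,0,0],"twist":[0,0,0],"grip":-1},{"translation":[-1,0,0],"twist":[0,0,0],"grip":-1},{"translation":[-1,0,0],"twist":[0,0,0],"grip":-1},{"translation":[0,0,0],"twist":[0,0,0],"grip":-1},{"translation":[0,0,0],"twist":[0,0,0],"grip":-1}]'
python3 -c "
from tgt import *
s=robot.read_state(); print('F dx,dy,dn',s['force']@dx,s['force']@dy,s['force']@dn)
loc(); plan(tcp(0,.00),RT,8)"
```

```text
t: 34.45
tool_pos: [0.5437, 0.371, 0.0744]
orientation: [0.299, -2.756, 0.057]
force: [-1.6, 0.6, 3.7]
opening: 0.0595
F dx,dy,dn -2.5954718373543146 0.8933907048840816 3.0305453099061146
deck-frame err x,y,n mm [-0.4  0.2  0.2]
t 34.45 pos [0.5437 0.371  0.0744] F [-1.6  0.6  3.7] open 0.0595
N 8 shift mm [-0.1 -0.   0. ] twist [-0.0003 -0.0028  0.0005] | total d [-0.4 -0.2  0.2] rot [-0.0022 -0.0224  0.0036]
```

```bash
python3 -m pendant '[{"translation":[-0.5,0,0],"twist":[-0.001,-0.008,0],"grip":-1},{"translation":[-0.5,0,0],"twist":[-0.001,-0.008,0],"grip":-1},{"translation":[-0.5,0,0],"twist":[0,-0.006,0],"grip":-1},{"translation":[-0.3,0,0.3],"twist":[0,0,0],"grip":-1},{"translation":[0,0,0],"twist":[0,0,0],"grip":-1},{"translation":[0,0,0],"twist":[0,0,0],"grip":-1},{"translation":[0,0,0],"twist":[0,0,0],"grip":0.5},{"translation":[0,0,0],"twist":[0,0,0],"grip":0.5},{"translation":[0,0,0],"twist":[0,0,0],"grip":0.5},{"translation":[0,0,0],"twist":[0,0,0],"grip":0.5}]'
python3 -c "
from tgt import *
s=robot.read_state(); print('F dx,dy,dn',s['force']@dx,s['force']@dy,s['force']@dn)
loc(); plan(tcp(0,.00),RT,8)"
```

```text
t: 35.45
tool_pos: [0.544, 0.371, 0.0725]
orientation: [0.301, -2.775, 0.052]
force: [1.0, 0.0, 0.0]
opening: 0.0695
F dx,dy,dn 0.9227163279237849 -0.1799573702599582 0.37019685964605337
deck-frame err x,y,n mm [ 0.5  0.1 -1.6]
t 35.45 pos [0.544  0.371  0.0725] F [1. 0. 0.] open 0.0695
N 8 shift mm [ 0.1 -0.  -0.2] twist [-0.0001 -0.0004  0.0005] | total d [ 0.5 -0.1 -1.6] rot [-0.0006 -0.003   0.0038]
```

```bash
python3 -m pendant '[{"translation":[0,0,-8],"twist":[0,0,0],"grip":0.6},{"translation":[0,0,-20],"twist":[0,0,0],"grip":0.8},{"translation":[0,0,-35],"twist":[0,0,0],"grip":1},{"translation":[0,0,-40],"twist":[0,0,0],"grip":1},{"translation":[0,-10,-40],"twist":[0,-0.04,0],"grip":1},{"translation":[-5,-25,-20],"twist":[0,-0.08,0],"grip":1},{"translation":[-10,-32,0],"twist":[0,-0.1,0],"grip":1},{"translation":[-10,-32,0],"twist":[0,-0.1,0],"grip":1},{"translation":[-10,-32,0],"twist":[0,-0.03,0],"grip":1},{"translation":[-5,-15,0],"twist":[0,0,0],"grip":1}]'
python3 - <<'E'
from tgt import *
import deck
im,d,i=cam('wrist'); save('w4.png',im); P=pts(d,i)
deck.dx,deck.dy,deck.dn=dx,dy,dn; deck.meas(P,(0,560,0,420),'wrist')
plan(mag(.001,-.110,.25),down(102.05),12)
E
```

```text
t: 36.45
tool_pos: [0.672, 0.2472, 0.2283]
orientation: [-0.345, 3.112, -0.001]
force: [-0.1, 0.2, -0.1]
opening: 0.0931
wrist h 0.0112 deck h -0.0082
[[-0.0706, -0.0706, -0.0701, -0.0701, -0.0703], [0.0704, 0.0699, 0.0699, 0.0701, 0.0698]]
[[-0.0274, -0.0271, -0.027, -0.0273, -0.027, -0.0269], [0.0334, 0.0334, 0.0339, 0.0333, 0.0338, 0.0333]]
lip x [0.0687 0.0691 0.0698 0.0726] y [-0.0472  0.0514]
deck y [-0.048   0.0517] x [-0.0857  0.0551]
t 36.5 pos [0.673  0.2459 0.2282] F [ 0.4 -0.8  0.7] open 0.0931
N 12 shift mm [-15.7 -34.3  -1.7] twist [0.0005 0.0008 0.1317] | total d [ 118.7 -389.7  -22.1] rot [0.006  0.0091 1.5799]
```

View pics/w4.png

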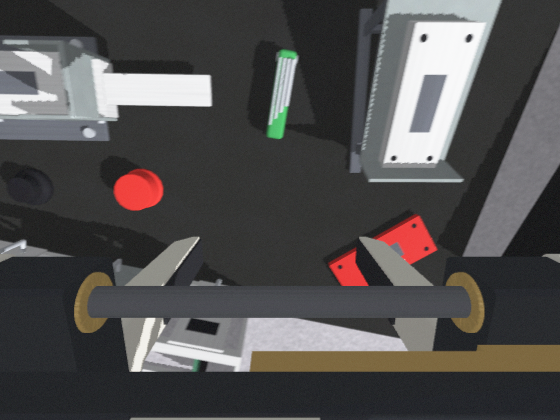

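The picture shows plate1 on the stand at (433,95), square and against the lip. The fit gives it 10 mm above plate5's old top, with the same outline within 0.5 mm. Now back to the knob.

```bash
python3 -m pendant '[{"translation":[-8,-20,0],"twist":[0,0,0.1],"grip":1},{"translation":[-15,-34,0],"twist":[0,0.001,0.14],"grip":1},{"translation":[-15,-35,0],"twist":[0,0.001,0.14],"grip":1},{"translation":[-16,-35,0],"twist":[0,0.001,0.14],"grip":1},{"translation":[-16,-35,0],"twist":[0,0.001,0.14],"grip":1},{"translation":[-16,-35,0],"twist":[0,0.001,0.14],"grip":1},{"translation":[-16,-35,0],"twist":[0,0.001,0.14],"grip":1},{"translation":[-16,-35,0],"twist":[0,0.001,0.14],"grip":1},{"translation":[-16,-35,0],"twist":[0,0.001,0.14],"grip":1},{"translation":[-16,-35,0],"twist":[0,0.001,0.14],"grip":1}]'
python3 -c "
from tgt import *
plan(mag(.001,-.110,.13),down(102.05),6)"
```

```text
t: 37.5
tool_pos: [0.6771, -0.0885, 0.2245]
orientation: [-1.739, -2.593, -0.007]
force: [0.7, 0.0, 0.8]
opening: 0.0931
t 37.5 pos [ 0.6771 -0.0885  0.2245] F [0.7 0.  0.8] open 0.0931
N 6 shift mm [-9.7 -9.3 15.7] twist [-0.0014 -0.003   0.0299] | total d [-54.8 -59.4  93.9] rot [-0.0084 -0.0179  0.1792]
```

```bash
python3 -m pendant '[{"translation":[-10,-10,8],"twist":[-0.001,-0.003,0.03],"grip":1},{"translation":[-10,-10,14],"twist":[-0.001,-0.003,0.03],"grip":1},{"translation":[-10,-9,15],"twist":[-0.001,-0.003,0.03],"grip":1},{"translation":[-8,-6,15],"twist":[-0.001,-0.003,0.02],"grip":1},{"translation":[-4,-2,14],"twist":[-0.001,-0.003,0.01],"grip":1},{"translation":[0,0,10],"twist":[0,0,0],"grip":1},{"translation":[0,0,4],"twist":[0,0,0],"grip":1},{"translation":[0,0,0],"twist":[0,0,0],"grip":1},{"translation":[0,0,0],"twist":[0,0,0],"grip":1},{"translation":[0,0,0],"twist":[0,0,0],"grip":1}]'
python3 -c "
from tgt import *
plan([.641,-.159,.049],down(102.05),8)"
```

```text
t: 38.5
tool_pos: [0.6575, -0.1376, 0.1392]
orientation: [-1.898, -2.49, -0.001]
force: [0.1, -0.7, -1.0]
opening: 0.0931
t 38.5 pos [ 0.6575 -0.1376  0.1392] F [ 0.1 -0.7 -1. ] open 0.0931
N 8 shift mm [-2.1 -2.6 11.3] twist [-0.0007 -0.001   0.0072] | total d [-17.  -21.1  90.2] rot [-0.0058 -0.0083  0.0578]
```

```bash
python3 -m pendant '[{"translation":[-5,-6,4],"twist":[-0.001,-0.002,0.015],"grip":1},{"translation":[-6,-6,6],"twist":[-0.001,-0.002,0.015],"grip":1},{"translation":[-5,-6,8],"twist":[-0.001,-0.002,0.015],"grip":1},{"translation":[-2,-3,12],"twist":[-0.001,-0.001,0.012],"grip":1},{"translation":[0,0,14],"twist":[0,0,0],"grip":1},{"translation":[0,0,14],"twist":[0,0,0],"grip":1},{"translation":[0,0,12],"twist":[0,0,0],"grip":1},{"translation":[0,0,8],"twist":[0,0,0],"grip":1},{"translation":[0,0,3],"twist":[0,0,0],"grip":1},{"translation":[0,0,0],"twist":[0,0,0],"grip":1}]'
python3 -c "
from tgt import *
plan([.641,-.159,.049],down(102.05),8)"
```

```text
t: 39.5
tool_pos: [0.6394, -0.162, 0.0505]
orientation: [-1.98, -2.436, 0.001]
force: [0.8, -0.3, 0.6]
opening: 0.0931
t 39.5 pos [ 0.6394 -0.162   0.0505] F [ 0.8 -0.3  0.6] open 0.0931
N 8 shift mm [0.3 0.3 0.2] twist [-0.0003 -0.0001 -0.0006] | total d [2.6 2.2 1.5] rot [-0.002  -0.0011 -0.0046]
```

```bash
python3 -m pendant '[{"translation":[1.5,1,1],"twist":[0,0,-0.002],"grip":-1},{"translation":[1,1,0.5],"twist":[0,0,-0.002],"grip":-1},{"translation":[0,0,0],"twist":[0,0,0],"grip":-1},{"translation":[0,0,0],"twist":[0,0,0],"grip":-1},{"translation":[0,0,0],"twist":[0,0,0],"grip":-1},{"translation":[0,0,0],"twist":[0,0,0],"grip":-1},{"translation":[0,0,0],"twist":[0,0,0],"grip":-1},{"translation":[0,0,0],"twist":[0,0,0],"grip":-1},{"translation":[0,0,0],"twist":[0,0,0],"grip":-1},{"translation":[0,0,0],"twist":[0,0,0],"grip":-1}]' 40
python3 -m pendant '[{"translation":[0,0,0],"twist":[0,0,0],"grip":-1},{"translation":[0,0,0],"twist":[0,0,0],"grip":-1},{"translation":[-4,0,0],"twist":[0,0,0],"grip":-1},{"translation":[-8,0,0],"twist":[0,0,0],"grip":-1},{"translation":[-10,0,0],"twist":[0,0,0],"grip":-1},{"translation":[-10,0,0],"twist":[0,0,0],"grip":-1},{"translation":[-10,0,0],"twist":[0,0,0],"grip":-1},{"translation":[-8,0,0],"twist":[0,0,0],"grip":-1},{"translation":[-7,0,0],"twist":[0,0,0],"grip":-1},{"translation":[-5,0,0],"twist":[0,0,0],"grip":-1}]' 40
python3 -c "
from tgt import *
plan([.6577,-.234,.05],down(102.05),8)"
```

```text
t: 40.5
tool_pos: [0.6409, -0.1598, 0.052]
orientation: [-1.975, -2.442, 0.004]
force: [1.7, 0.6, 0.7]
opening: 0.0243
t: 41.5
tool_pos: [0.6542, -0.2242, 0.052]
orientation: [-1.973, -2.44, 0.003]
force: [-3.5, 1.8, 2.4]
opening: 0.0239
t 41.5 pos [ 0.6542 -0.2242  0.052 ] F [-3.5  1.8  2.4] open 0.0239
N 8 shift mm [-1.3  0.2  0.2] twist [-0.0005 -0.0002  0.0001] | total d [-10.3   1.3   1.9] rot [-0.0039 -0.0018  0.0007]
```

```bash
python3 -m pendant '[{"translation":[-4,0.3,0],"twist":[0,0,0],"grip":-1},{"translation":[-4,0.3,0],"twist":[0,0,0],"grip":-1},{"translation":[-4,0.3,0],"twist":[0,0,0],"grip":-1},{"translation":[-4,0,0],"twist":[0,0,0],"grip":-1},{"translation":[-4,0,0],"twist":[0,0,0],"grip":-1},{"translation":[-4,0,0],"twist":[0,0,0],"grip":-1},{"translation":[-4,0,0],"twist":[0,0,0],"grip":-1},{"translation":[-4,0,0],"twist":[0,0,0],"grip":-1},{"translation":[-4,0,0],"twist":[0,0,0],"grip":-1},{"translation":[-4,0,0],"twist":[0,0,0],"grip":-1}]' 40
python3 -c "
from tgt import *
plan([.6577,-.234,.05],down(102.05),8)"
```

```text
t: 42.5
tool_pos: [0.6564, -0.2351, 0.0511]
orientation: [-1.928, -2.414, -0.025]
force: [-10.6, 15.3, 11.4]
opening: 0.0244
t 42.5 pos [ 0.6564 -0.2351  0.0511] F [-10.6  15.3  11.4] open 0.0244
N 8 shift mm [0.1 0.2 0.1] twist [-0.0025 -0.0063  0.0016] | total d [0.7 1.6 1.1] rot [-0.0202 -0.0505  0.0127]
```

The slide is against its home stop. I'll release, lift and check.

```bash
python3 -m pendant '[{"translation":[-1,0,0],"twist":[0,0,0],"grip":1},{"translation":[0,0,0],"twist":[0,0,0],"grip":1},{"translation":[0,0,0],"twist":[0,0,0],"grip":1},{"translation":[0,0,0],"twist":[0,0,0],"grip":1},{"translation":[0,0,-15],"twist":[0,0,0],"grip":1},{"translation":[0,0,-30],"twist":[0,0,0],"grip":1},{"translation":[0,0,-30],"twist":[0,0,0],"grip":1},{"translation":[0,0,-30],"twist":[0,0,0],"grip":1},{"translation":[0,0,-15],"twist":[0,0,0],"grip":1},{"translation":[0,0,0],"twist":[0,0,0],"grip":1}]'
python3 - <<'E'
from tgt import *
s=robot.read_state();print(s['t'],s['tool_pos'],s['force'])
im,d,i=cam('wrist'); P=pts(d,i); z=P[...,2]
Q=P.reshape(-1,3)-MO; a=Q@mx; b=Q@my; zz=Q[:,2]
m=(zz>.07)&(zz<.083)&(abs(b+.185)<.03)&(abs(a)<.025)
print('knob',cv2.minEnclosingCircle((np.stack([a,b],1)[m]*1000).astype(np.float32)))
A,dA,iA=cam('scene'); B,dB,iB=cam('side')
for nm,PP in [('w',P),('scene',pts(dA,iA)),('side',pts(dB,iB))]:
    Q=PP.reshape(-1,3)-MO; a=Q@mx; b=Q@my; zz=Q[:,2]
    for lo,hi in [(-.06,-.03),(-.03,0),(0,.03),(.03,.06)]:
        m=(abs(a)<.022)&(b>lo)&(b<hi)&(zz<.075)&(zz>.03)
        print(nm,lo,m.sum(),np.median(zz[m]).round(4) if m.sum() else '')
save('end.png',np.hstack([cv2.resize(A[130:310,180:460],(560,360)),cv2.resize(B[140:350,180:280],(171,360))]))
E
```

```text
t: 43.5
tool_pos: [0.6612, -0.243, 0.178]
orientation: [-1.931, -2.417, -0.025]
force: [0.3, 0.2, 0.4]
opening: 0.0927
43.5 [ 0.66119653 -0.24304993  0.17803387] [0.33881098 0.1671986  0.35293972]
knob ((-0.1929897665977478, -184.19430541992188), 12.462532997131348)
w -0.06 1796 0.061
w -0.03 1273 0.0611
w 0 0 
w 0.03 0 
scene -0.06 124 0.06
scene -0.03 132 0.0603
scene 0 146 0.0604
scene 0.03 112 0.06
side -0.06 54 0.0591
side -0.03 59 0.0592
side 0 56 0.0596
side 0.03 0
```

View pics/end.png

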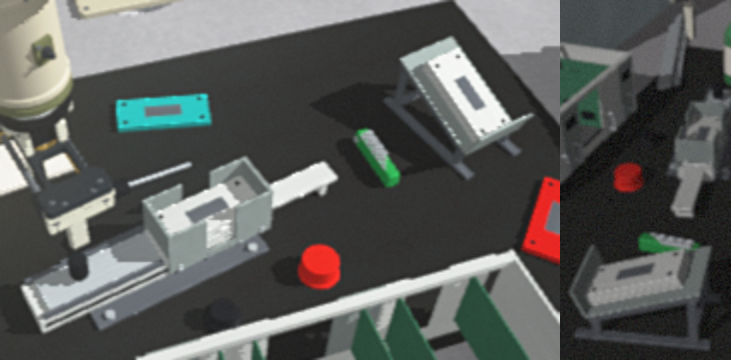

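```bash
python3 -c "
from plant import robot
print(robot.close_job())"
```

```text
the job is handed in; nothing more can be done
None
```

The job is handed in, at about 44 s of the 64 s allowed. I ran the ejector to its forward stop, drew plate1 out through the gate and laid it on plate5 against the backstop. I then brought the ejector back to its home stop.

- **Regrip:** My first grip reached below the plate's underside, and the fingertips would have hit plate5. I set the plate back on the tongue, gripped it higher and placed it from there. It was lowered to contact before release, not dropped.
- **Plate1:** The wrist view taken after release shows it flat and square. It lies 10 mm above plate5's old top, with its outline within about 0.5 mm of plate5's and its end at the lip.
- **Ejector:** The knob is at y = −184.2 mm, the same as at the start.
- **Stack:** The remaining three plates lie level, with their top at about 60 mm in all three cameras. That is the bed height plus three plates.
- **Bystanders:** In the last pictures, the ones in view look unmoved. I did not measure them, and the bottle, trunking and notepad were not properly in those pictures.
- **Disagreement:** The side camera's positions were about 3 to 5 mm off the others in y. I relied on the wrist and scene cameras and on contact force instead.

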